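# Load the analyser's sample stack and hold the detector flap at the set angle

### The arm

A 6-joint arm with a two-finger parallel gripper is mounted at the origin on the work surface. World frame = base frame: x ahead of the robot, y to its left, z up, the work surface at z = 0. Lengths are in m, angles in rad, forces in N, time in s.
With the tool pointing down it reaches from about 0.3 to 0.85 m from the base axis. Payload 4.2 kg.
Tool frame: the origin (TCP) lies between the finger pads; the fingertips stand 14 mm ahead of it and the grasp point (between the pads) lies 5 mm behind it; z points along the fingers, y is the direction in which the jaws open and shut (so a half turn about z gives the same grasp; the last joint's range is limited). The gripper opens to 91 mm and grips with 3 to 60 N. Pads are 32 mm wide; open, the fingers measure 118 mm over their backs; the gripper's body (76 mm by 178 mm) begins 60 mm behind the grasp point.
Start: joints at [1.24, 0.32, 1.565, -0, 1.257, -0.02], TCP at [0.176, 0.547, 0.228] pointing down, gripper open.
Joint ranges: [-3.11, 3.11], [-0.84, 2.01], [0.21, 2.61], [-1.34, 4.49], [0.05, 2.63], [-2.56, 2.56]. Speed limits (rad/s): [2.57, 2.57, 3.14, 3.14, 3.14, 3.14].

### API

Orientations are given as a unit quaternion [w, x, y, z].
In Python, from rig import bot gives the robot as it stands. The module is installed in compiled form; this text tells all that it offers.
- The arm moves only by the tool apply_moves, never from a script. Its argument "rows" is a list of rows, each a list of 2 entries, a list of its own where there are three numbers: the shift along the tool's x, y, z in mm, then the turn about the tool's z in degrees. In form: [[[x, y, z], yaw], ...]. A call has 1 to 20 rows; each row shifts and turns the commanded pose from where the row before left it, along the tool's axes as they then stand; what a row does not reach is not made up. A row lasts 1/12 s, in which the tool goes at most 41.7 mm and 7.16 degrees, less where a joint would pass 70% of its speed; a pose out of reach is approached as far as the arm can. A call is refused whole if a number of a shift passes 41.7 or a number of a turn 7.16, either way. A call with a gripper value outside its range is refused whole. "hand" is the opening in per cent of the stroke, from 0 (shut) to 100 (fully open), set as the call begins (left out, the last holds). The fingers move at their own pace and stop on an object; "newtons" is the grip in N (left out, the last holds). Time passes only in rows, so rows that do not move let the fingers close. It gives the time, the measured TCP pose, the force and the opening at its end, in the units of the state.
- bot.observe(): the state, without advancing time (a new reading comes with each control period).
- bot.read_camera(name): name is "scene" or "side" or "wrist"; returns a dict with "image" (420x560x3 uint8, red, green, blue), "mtx" (3x3 intrinsics, pixels), "R" (3x3) and "t" (3): a world point X has camera coordinates R X + t. Camera axes: x right, y down, z forward; pixel columns grow to the right and rows downward; lengths in m; the calibration is good to about 2 mm. A picture is of the moment at which its call begins. There is no depth.
- bot.sign_off(): hands the job in, once; it reports no verdict.
The state is a dict: "t": time; "qpos": joint angles; "qvel": joint speeds; "joint_torque": joint torques, N m; "ee_pos": TCP position; "ee_rot": TCP orientation; "force": force on the tool from outside, world axes, zero at the start; "ft_torque": the same for the moment, N m; "finger_gap": opening from 0.0 (shut) to 1.0 (fully open).
Only numpy, scipy, OpenCV 4.12 (cv2) and the standard library are available. Lean on these libraries where they do the work, as an engineer would, in place of code of your own. Each camera call takes 0.05 s, during which the arm holds its last target.

### The job

Build the sample stack on the analyser's locating post: first the wide flat ring, then the narrow collar on top of it, each pushed fully home and let go. Then take the hinged detector flap by its bar, swing it up until it lies in line with the pointer on the quadrant plate beside it, and finish still holding it steady there with the gripper, for it falls shut if let go. Do not shift the pointer or disturb the other things on the bench.

Things in the scene. Friction and masses are not known exactly. Their poses are not given: they have to be found in the camera images.
- analyser: White measuring deck, a fixed box 220 (x) by 360 (y) by 75 mm high standing on the bench. Origin: centre of its underside; x points away from the robot at yaw 0, z up. On its top, towards -y: the stage with the post; towards +y: the flap, and along the flap's +y side an upright aluminium quadrant plate (4 mm thick, radius 120 mm about the hinge, up to 126 mm above the deck, 13 mm beyond the flap's side edge).
- stage_seat (a point): Centre of the top face of the stage, a round aluminium pedestal of 48 mm diameter, 20 mm above the deck (95 mm above the bench). From this face the steel post rises 48 mm: 16 mm diameter, its last 7 mm tapering to 8 mm. z up along the post. The nearest edge of the flap is 75 mm from the post's axis in analyser +y.
- wide_ring: Loose plain aluminium ring, wide and flat: 60 mm outside diameter, 20 mm hole, 18 mm high, about 0.11 kg. Origin at its centre, on its axis at half height; z along the axis. Lies flat on the bench. Home: its underside on the stage, origin 9 mm above stage_seat.
- collar: Loose plain aluminium collar, narrow: 40 mm outside diameter, 20 mm hole, 24 mm high, about 0.07 kg. Origin at its centre, on its axis at half height; z along the axis. Lies flat on the bench. Home: its underside on the wide ring, origin 30 mm above stage_seat.
- flap (a joint): Angle of the flap in rad: 0 shut (level on the deck), growing as its bar end swings up, to 1.3. Hinge axis level, along analyser y. The flap weighs about 0.4 kg (varies), the hinge is free and it falls shut when let go; about 2 N at the bar lifts it.
- flap_hinge (a point): Middle of the flap's hinge line, 81 mm above the bench, in the middle of the flap's width. The flap is a white plate 8 mm thick and 150 mm wide, from 10 to 155 mm from the hinge, towards analyser -x when shut. The axes turn with the flap: its plate runs to -x, y is the hinge axis.
- flap_bar (a point): Middle of the flap's round steel handle bar: 12 mm diameter, 110 mm long, parallel to the hinge and 215 mm from it, in the flap's plane, so when shut it hangs 55 mm clear in front of the housing, 81 mm above the bench. Two 10 mm rods, 104 mm apart, join its ends to the plate; between them is a 54 mm gap between the plate's edge and the bar, open from above and below. The bar may turn between gripping fingers. The axes turn with the flap: -x points from hinge to bar.
- pointer (a joint): Angle of the black pointer in rad, measured exactly as the flap's: the flap is in line with the pointer when both joints read the same. Set beforehand between about 0.5 and 0.85; stiff, stays where it is.
- pointer_tip (a point): Tip of the black pointer: a blade on the outer (+y) side of the quadrant plate, turning about the flap's hinge line, with a crosswise pin of 8 mm diameter and 24 mm length at its end; this point is on the pin's line, 129 mm from the hinge line, 93.5 mm to analyser +y of the flap's middle. Its axes turn with the pointer: -x points from hinge to tip.
- sample_cup: Bystander: small white plastic jar, 34 mm diameter, 26 mm high, among the rings. Origin: centre of its underside.
- ref_block: Bystander: small white plastic block, 24 by 18 by 13 mm, loose on the analyser's deck at its far corner on the -y side. Origin: centre of its underside.
- dish: Bystander: shallow white ceramic dish, 80 mm diameter, 14 mm high. Origin: centre of its underside.
- wash_bottle: Bystander: white bottle, 64 mm diameter, 160 mm high, at the far right of the bench. Origin: centre of its underside.
- die: Bystander: steel press die, 56 mm diameter, 55 mm high, with a narrow stem on top. Origin: centre of its underside.
- spatula: Bystander: spatula, 130 mm long, lying on the bench to the right of the rings. Origin: middle of its underside.
Not all that is in view belongs to the job. Leave any brown or yellow look-alike of the collar alone.

How it is judged:
On the way, in this order (a step that is already met when the one before it is completed fails the run):
1. the wide ring is fully home on the stage, over the post, and let go, the flap still shut (horizontal distance between wide_ring and stage_seat below 0.004 m and z of wide_ring in the frame of stage_seat between 0.006 and 0.012 m and angle between the z axis of wide_ring and the z axis of stage_seat, either way round below 0.08 rad and contact force between the arm and wide_ring below 0.1 N and value of joint flap below 0.12 rad), for 0.2 s.
2. the collar is fully home on the wide ring, over the post, and let go, the flap still shut (all of step 1 and horizontal distance between collar and stage_seat below 0.004 m and z of collar in the frame of stage_seat between 0.027 and 0.033 m and angle between the z axis of collar and the z axis of stage_seat, either way round below 0.08 rad and contact force between the arm and collar below 0.1 N), for 0.2 s.
3. the fingers hold the flap in line with the pointer (angle between the x axis of flap_bar and the x axis of pointer_tip, either way round below 0.07 rad and contact force between the fingers and flap above 0.3 N), for 0.3 s.
At the end, for the whole second after the job is handed in: Wide ring on the stage, collar on it: each within 4 mm of the post's axis, 3 mm of home height, 0.08 rad of square, untouched; flap within 0.07 rad of the pointer, carried by the fingers (over 0.3 N) and still (under 0.05 rad/s) through the last second (all of step 3 and horizontal distance between each of wide_ring, collar and stage_seat below 0.004 m and z of wide_ring in the frame of stage_seat between 0.006 and 0.012 m and angle between the z axis of each of wide_ring, collar and the z axis of stage_seat, either way round below 0.08 rad and z of collar in the frame of stage_seat between 0.027 and 0.033 m and contact force between the arm and wide_ring below 0.1 N and contact force between the arm and collar below 0.1 N and velocity of joint flap between -0.05 and 0.05 rad/s); the arm keeps its last pose, push and grip.
It fails at once if the pointer is shifted by more than 10 mm at its tip (distance of pointer_tip from where it was at the start of the episode above 0.01 m).
It fails at once if a bystander is moved by more than 25 mm (distance of any of sample_cup, ref_block, dish, wash_bottle, die, spatula from where it was at the start of the episode above 0.025 m).
It also fails if it takes over 67 s, if anything falls off the work surface, if the arm or the gripper's body presses on something with over 40 N, if the wrist force passes 120 N, or if a joint passes its speed limit or range.

## Working session

There is one attempt and no reset: what is moved stays moved. The work goes in short steps, Python scripts to look and compute and a tool call to move; the robot and the scene stay as the last step left them, time stands still between calls to the robot, and variables do not carry over. Pictures are saved under pics/ and viewed, and the job is handed in when it is done.

Besides the shell and the picture viewer there is one more tool, called after "Call:" as name(argument=value, ...), one argument or row to a line, values as JSON. apply_moves: Moves the arm, as the interface text tells. Its arguments: {"type":"object","properties":{"rows":{"type":"array","items":{"type":"array"}},"hand":{"type":"number"},"newtons":{"type":"number"}},"required":["rows"]}

```bash
mkdir -p pics; cat > h.py <<'E'
import numpy as np, cv2
from rig import bot
def snap(name, f):
    c=bot.read_camera(name); cv2.imwrite('pics/'+f+'.png', cv2.cvtColor(c['image'],cv2.COLOR_RGB2BGR))
    np.savez('pics/'+f+'.npz', **c); return c
def load(f): return np.load('pics/'+f+'.npz')
def proj(c,X):
    X=np.atleast_2d(X); p=X@c['R'].T+c['t']; q=p@c['mtx'].T; return q[:,:2]/q[:,2:]
def ray(c,u,v):
    d=c['R'].T@np.linalg.solve(c['mtx'],np.array([u,v,1.])); return -c['R'].T@c['t'], d
def atz(c,u,v,z):
    o,d=ray(c,u,v); return o+d*(z-o[2])/d[2]
def crop(f,x0,y0,x1,y1,k,out):
    im=cv2.imread('pics/'+f+'.png')[y0:y1,x0:x1]; cv2.imwrite('pics/'+out+'.png',cv2.resize(im,None,fx=k,fy=k,interpolation=cv2.INTER_CUBIC))
E
python3 - <<'E'
from h import *
for n in ['scene','side','wrist']:
    c=snap(n,n+'0'); print(n,-c['R'].T@c['t'],c['R'][2])
s=bot.observe(); print(s)
E
```

```text
scene [1.16189718 0.13122682 0.9877711 ] [-0.55740917 -0.14331087 -0.81777565]
side [-0.02398797 -0.96934113  0.7463313 ] [ 0.43974033  0.73995564 -0.50901286]
wrist [0.10145126 0.5702689  0.38386958] [ 0.26453109 -0.08723851 -0.96042321]
{'t': 0.15, 'qpos': array([ 1.24002675e+00,  3.20165999e-01,  1.56538510e+00, -3.09858795e-05,
        1.25736710e+00, -2.00254165e-02]), 'qvel': array([-0.00020849, -0.00195618, -0.0018075 ,  0.00051988,  0.00039126,
        0.00146011]), 'joint_torque': array([ 5.39635766e-04, -4.12774551e+01, -2.32155383e+01,  7.26834219e-02,
        4.35087935e-02, -9.18456590e-05]), 'ee_pos': array([0.17572615, 0.54712716, 0.22730667]), 'ee_rot': array([-1.01145326e-04,  1.54742946e-01,  9.87954544e-01, -6.55179121e-04]), 'force': array([ 0.41312707, -1.15121712, -0.19628186]), 'ft_torque': array([0.00358609, 0.02356672, 0.00507051]), 'finger_gap': 0.9972526426656184}
```

View pics/scene0.png

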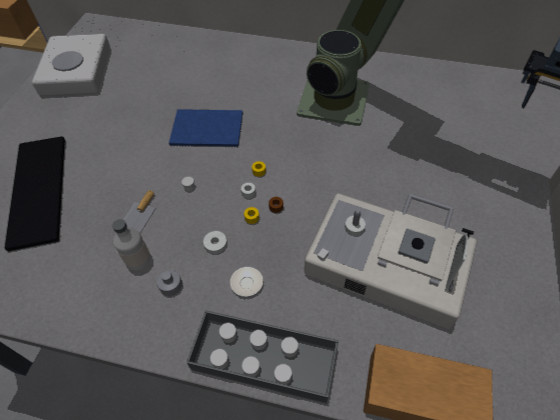

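View pics/side0.png

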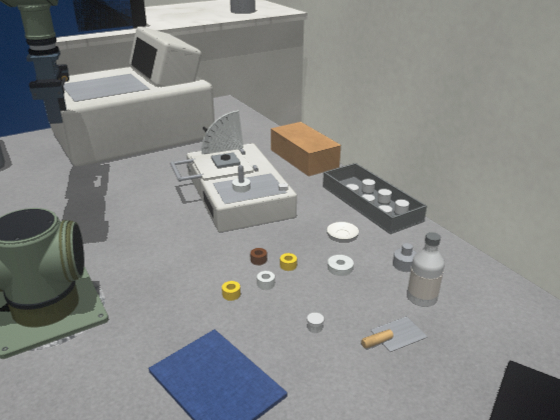

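View pics/wrist0.png

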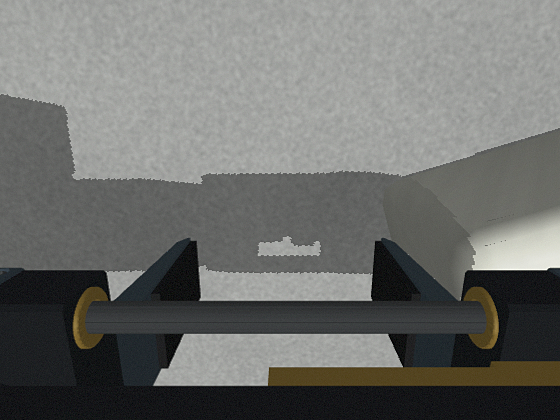

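The scene view shows the wide ring at about (215,242), the grey collar at (248,190) with yellow and brown look-alikes around it, and the post at about (356,215). I'll enlarge these areas.

```bash
python3 - <<'E'
from h import *
crop('scene0',170,150,300,260,6,'s_rings'); crop('scene0',300,180,480,320,4.4,'s_an')
crop('side0',210,230,370,340,5,'d_rings'); crop('side0',165,100,305,230,5,'d_an')
E
```

```text
(no output)
```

View pics/s_rings.png

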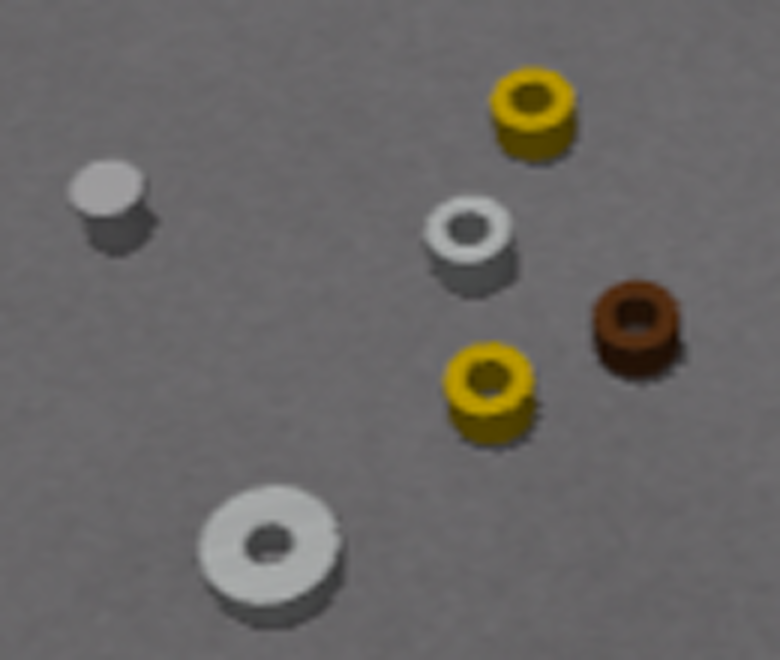

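View pics/s_an.png

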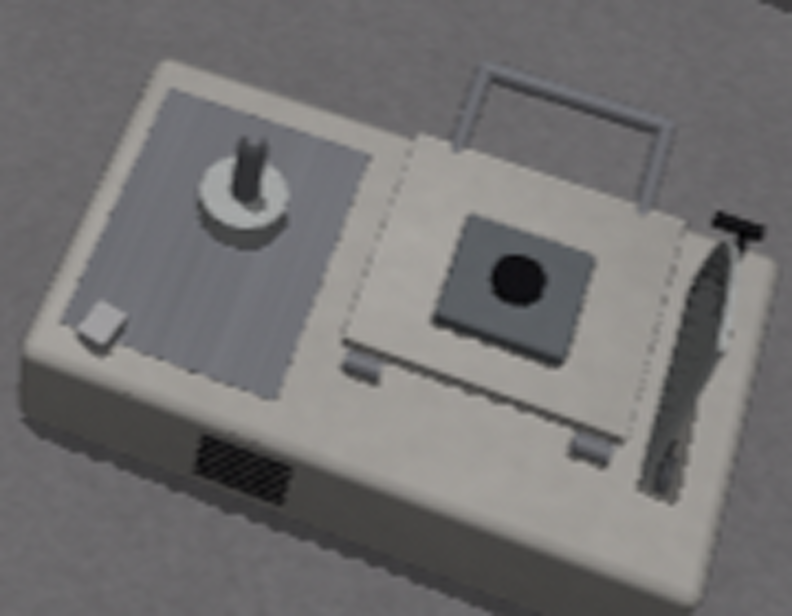

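View pics/d_rings.png

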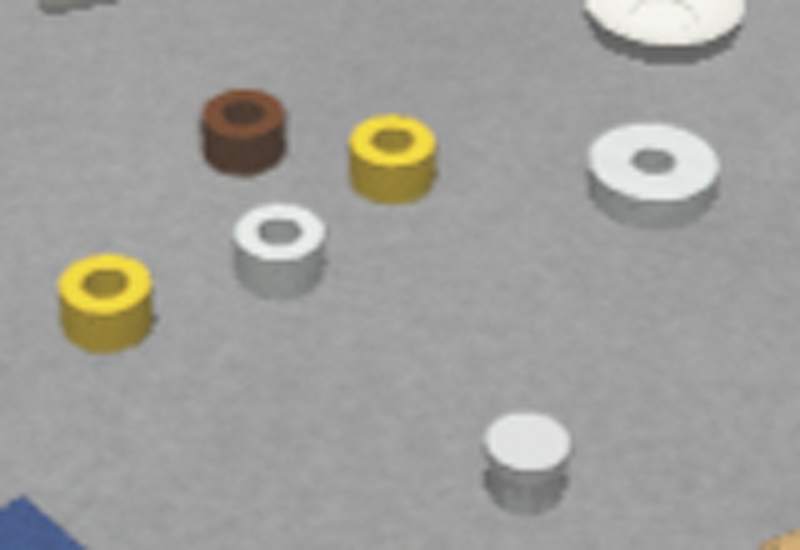

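View pics/d_an.png

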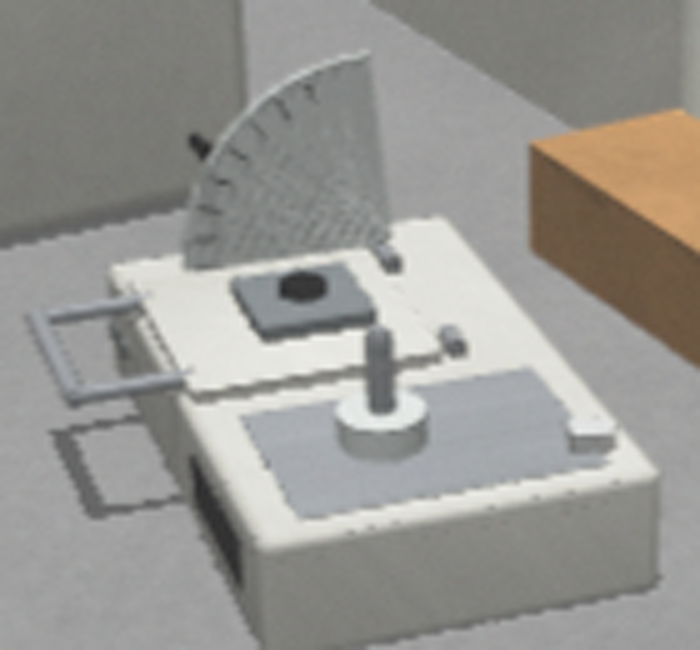

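```bash
cat > fit.py <<'E'
from h import *
from scipy.optimize import least_squares
S=load('scene0');D=load('side0')
def sc(x,y,x0,y0,k): return (x0+(x+.5)/k-.5, y0+(y+.5)/k-.5)
def tri(p,q):
    f=lambda X:np.r_[proj(S,X)[0]-p,proj(D,X)[0]-q]
    r=least_squares(f,[.5,0,.05]); return r.x,np.round(r.fun,2)
if __name__=='__main__':
    for n,p,q,z in [('ring',(269.5,545),(653,163),.018),('collar',(469,230),(280,233),.024),('cup',(107,187),(527,440),.026),('yel1',(533,98),(106,284),.024),('yel2',(489,377),(393,141),.024),('brown',(637,313),(243,114),.024)]:
        p=sc(*p,170,150,6);q=sc(*q,210,230,5)
        print(n,tri(p,q),atz(S,*p,z),atz(D,*q,z))
    s=lambda x,y:sc(x,y,300,180,4.4); d=lambda x,y:sc(x,y,165,100,5)
    obs=[('stage',S,s(244,192)),('stage',D,d(383,412)),('post',S,s(251,141)),('post',D,d(378,333)),
     ('b-',S,s(484,68)),('b+',S,s(668,128)),('b-',D,d(73,397)),('b+',D,d(36,316)),
     ('h-',S,s(345,342)),('h+',S,s(624,440)),('e-',S,s(419,136)),('e+',S,s(686,216)),('h-',D,d(440,357)),('e-',D,d(194,390)),
     ('pin',S,s(739,227)),('pin',D,d(200,146))]
    def model(v):
        sx,sy,yaw,hx,pa=v # hx: hinge x - stage x in analyser frame
        R=np.array([[np.cos(yaw),-np.sin(yaw)],[np.sin(yaw),np.cos(yaw)]])
        W=lambda x,y,z:np.r_[R@[x,y]+[sx,sy],z]
        m={'stage':W(0,0,.095),'post':W(0,0,.143),'b-':W(hx-.215,.15-.055,.081),'b+':W(hx-.215,.15+.055,.081),
         'h-':W(hx-.01,.075,.085),'h+':W(hx-.01,.225,.085),'e-':W(hx-.155,.075,.085),'e+':W(hx-.155,.225,.085),
         'pin':W(hx-.129*np.cos(pa),.15+.0935,.081+.129*np.sin(pa))}
        return m
    def f(v):
        m=model(v); return np.concatenate([proj(c,m[n])[0]-p for n,c,p in obs])
    r=least_squares(f,[.5,.15,0.,.1,.6],loss='soft_l1')
    print(r.x); 
    for o,e in zip(obs,f(r.x).reshape(-1,2)): print(o[0],np.round(e,2))
    m=model(r.x); print({k:np.round(v,4) for k,v in m.items()})
    print('tri post',tri(s(251,141),d(378,333)),'stage',tri(s(244,192),d(383,412)))
E
python3 fit.py
```

```text
ring (array([ 0.61347204, -0.1962431 ,  0.0150916 ]), array([ 0.94, -0.56,  0.96,  0.26])) [ 0.61724017 -0.19705579  0.018     ] [ 0.60963513 -0.1973628   0.018     ]
collar (array([ 0.43464282, -0.16006008,  0.02105952]), array([ 0.86, -0.64,  0.8 ,  0.33])) [ 0.43954791 -0.16084285  0.024     ] [ 0.43184921 -0.16141199  0.024     ]
cup (array([ 0.450725  , -0.3287112 ,  0.02462079]), array([ 0.94, -0.57,  0.76,  0.22])) [ 0.45426081 -0.32984919  0.026     ] [ 0.44888819 -0.32864236  0.026     ]
yel1 (array([ 0.35188248, -0.1530181 ,  0.02176965]), array([ 0.72, -0.58,  0.63,  0.3 ])) [ 0.35631635 -0.1537544   0.024     ] [ 0.35001162 -0.1539315   0.024     ]
yel2 (array([ 0.51328309, -0.12826676,  0.02226657]), array([ 0.74, -0.53,  0.75,  0.29])) [ 0.51651766 -0.12922121  0.024     ] [ 0.51110465 -0.12844555  0.024     ]
brown (array([ 0.46412752, -0.07371334,  0.02190596]), array([ 0.76, -0.6 ,  0.78,  0.35])) [ 0.46802893 -0.07475389  0.024     ] [ 0.46183576 -0.07413657  0.024     ]
[ 0.53460746  0.14001053 -0.18941077  0.06922093  0.60365283]
stage [ 0.09 -1.36]
stage [ 1.16 -0.19]
post [ 0.88 -1.53]
post [ 1.58 -0.77]
b- [-0.27 -1.  ]
b+ [ 1.47 -0.39]
b- [1.87 0.54]
b+ [1.82 0.2 ]
h- [-0.96 -2.59]
h+ [ 0.66 -0.96]
e- [ 0.32 -2.44]
e+ [ 0.74 -0.  ]
h- [ 2.38 -1.1 ]
e- [0.86 0.37]
pin [ 1.73 -0.06]
pin [1.06 0.83]
{'stage': array([0.5346, 0.14  , 0.095 ]), 'post': array([0.5346, 0.14  , 0.143 ]), 'b-': array([0.4093, 0.2608, 0.081 ]), 'b+': array([0.43  , 0.3688, 0.081 ]), 'h-': array([0.6069, 0.2025, 0.085 ]), 'h+': array([0.6351, 0.3498, 0.085 ]), 'e-': array([0.4645, 0.2298, 0.085 ]), 'e+': array([0.4927, 0.3771, 0.085 ]), 'pin': array([0.5441, 0.3861, 0.1542])}
tri post (array([0.53349343, 0.14035157, 0.13888882]), array([ 0.89, -0.84,  1.19,  0.7 ])) stage (array([0.53451594, 0.14168067, 0.09222832]), array([ 0.66, -0.61,  0.87,  0.49]))
```

```bash
cat > plan.py <<'E'
import sys
from h import *
from scipy.spatial.transform import Rotation as Ro
def pose():
    s=bot.observe(); w,x,y,z=s['ee_rot']; return s['ee_pos'],Ro.from_quat([x,y,z,w]).as_matrix(),s
def plan(tgt,jaw,n=None,maxs=36.,maxt=7.0):
    """tgt world TCP; jaw: tool-y angle in deg (mod 180)"""
    p,R,s=pose(); 
    a=np.degrees(np.arctan2(R[1,1],R[0,1]))
    if jaw is None: d=0
    else: d=(jaw-a+90)%180-90
    turn=-d  # tool z is down
    dist=np.linalg.norm(np.array(tgt)-p)*1000
    m=max(int(np.ceil(dist/maxs)),int(np.ceil(abs(turn)/maxt)),1)
    if n: m=max(n,m)
    step=(np.array(tgt)-p)*1000/m; 
    print('from',np.round(p,4),'jaw',round(a,1),'turn',round(turn,1),'rows',m,'t',s['t'],'gap',round(s['finger_gap'],3),'F',np.round(s['force'],1),'q6',round(s['qpos'][5],2))
    rows=[]
    for i in range(m):
        Ri=R@Ro.from_euler('z',turn/m*i,degrees=True).as_matrix()
        rows.append([[round(float(q),1) for q in Ri.T@step],round(turn/m,2)])
    print(str(rows).replace(' ',''))
if __name__=='__main__':
    v=[float(a) for a in sys.argv[1:4]]; j=None if sys.argv[4]=='-' else float(sys.argv[4]); plan(v,j,int(sys.argv[5]) if len(sys.argv)>5 else None)
E
python3 - <<'E'
from h import *
S=load('scene0');D=load('side0')
print(atz(S,247,281,.014),atz(D,343,232,.014), 'die',atz(S,169,285,0), 'cup')
E
python3 plan.py 0.613 -0.197 0.20 -17.8
```

```text
[ 0.70611682 -0.08558431  0.014     ] [ 0.69624889 -0.09362325  0.014     ] die [ 0.75298628 -0.26967038  0.        ] cup
from [0.1757 0.5471 0.2273] jaw 72.2 turn 90.0 rows 24 t 0.15 gap 0.997 F [ 0.4 -1.2 -0.2] q6 -0.02
[[[-26.8,-23.9,1.2],np.float64(3.75)],[[-28.3,-22.1,1.2],np.float64(3.75)],[[-29.7,-20.2,1.2],np.float64(3.75)],[[-31.0,-18.3,1.2],np.float64(3.75)],[[-32.1,-16.2,1.2],np.float64(3.75)],[[-33.1,-14.1,1.2],np.float64(3.75)],[[-33.9,-11.9,1.2],np.float64(3.75)],[[-34.7,-9.6,1.2],np.float64(3.75)],[[-35.2,-7.3,1.2],np.float64(3.75)],[[-35.6,-5.0,1.2],np.float64(3.75)],[[-35.9,-2.7,1.2],np.float64(3.75)],[[-36.0,-0.3,1.2],np.float64(3.75)],[[-35.9,2.0,1.2],np.float64(3.75)],[[-35.7,4.4,1.2],np.float64(3.75)],[[-35.3,6.7,1.2],np.float64(3.75)],[[-34.8,9.0,1.2],np.float64(3.75)],[[-34.2,11.3,1.2],np.float64(3.75)],[[-33.3,13.5,1.2],np.float64(3.75)],[[-32.4,15.6,1.2],np.float64(3.75)],[[-31.3,17.7,1.2],np.float64(3.75)],[[-30.1,19.7,1.2],np.float64(3.75)],[[-28.7,21.6,1.2],np.float64(3.75)],[[-27.2,23.5,1.2],np.float64(3.75)],[[-25.7,25.2,1.2],np.float64(3.75)]]
```

Call:
apply_moves(
  rows=[
    [[-26.8,-23.9,1.2],3.75],
    [[-28.3,-22.1,1.2],3.75],
    [[-29.7,-20.2,1.2],3.75],
    [[-31.0,-18.3,1.2],3.75],
    [[-32.1,-16.2,1.2],3.75],
    [[-33.1,-14.1,1.2],3.75],
    [[-33.9,-11.9,1.2],3.75],
    [[-34.7,-9.6,1.2],3.75],
    [[-35.2,-7.3,1.2],3.75],
    [[-35.6,-5.0,1.2],3.75],
    [[-35.9,-2.7,1.2],3.75],
    [[-36.0,-0.3,1.2],3.75],
    [[-35.9,2.0,1.2],3.75],
    [[-35.7,4.4,1.2],3.75],
    [[-35.3,6.7,1.2],3.75],
    [[-34.8,9.0,1.2],3.75],
    [[-34.2,11.3,1.2],3.75],
    [[-33.3,13.5,1.2],3.75],
    [[-32.4,15.6,1.2],3.75],
  ],
  hand=100,
)

```text
t: 1.73
ee_pos: [0.5224, -0.0434, 0.2049]
ee_rot: [-0.0, 0.703, 0.712, -0.0]
force: [-0.5, -0.7, 0.4]
finger_gap: 1.001
```

```bash
sed -i 's/round(turn\/m,2)/round(float(turn\/m),2)/' plan.py; python3 plan.py 0.613 -0.197 0.15 -17.8
```

```text
from [ 0.5224 -0.0434  0.2049] jaw 0.7 turn 18.5 rows 6 t 1.7333 gap 1.001 F [-0.5 -0.7  0.4] q6 -0.12
[[[-25.8,14.8,9.1],3.09],[[-25.0,16.1,9.1],3.09],[[-24.1,17.5,9.1],3.09],[[-23.1,18.7,9.1],3.09],[[-22.0,20.0,9.1],3.09],[[-20.9,21.1,9.1],3.09]]
```

Call:
apply_moves(
  rows=[
    [[-25.8,14.8,9.1],3.09],
    [[-25.0,16.1,9.1],3.09],
    [[-24.1,17.5,9.1],3.09],
    [[-23.1,18.7,9.1],3.09],
    [[-22.0,20.0,9.1],3.09],
    [[-20.9,21.1,9.1],3.09],
    [[0,0,0],0],
    [[0,0,0],0],
  ],
)

```text
t: 2.4
ee_pos: [0.6129, -0.1959, 0.1489]
ee_rot: [-0.001, 0.807, 0.59, -0.001]
force: [-0.5, 1.4, 0.4]
finger_gap: 0.998
```

```bash
python3 - <<'E'
from h import *
from plan import pose
c=snap('wrist','w1'); p,R,s=pose(); print(p,s['t']); np.set_printoptions(suppress=True,precision=4); print(R); print('cam in tool',R.T@(-c['R'].T@c['t']-p)); print(c['R']@R); print(proj(c,[[.613,-.197,.018]]))
E
```

```text
[ 0.61264573 -0.19491949  0.14971138] 2.45
[[ 0.3027  0.9531 -0.0018]
 [ 0.9531 -0.3027  0.0011]
 [ 0.0005 -0.0021 -1.    ]]
cam in tool [ 0.077   0.0016 -0.1559]
[[-0.0012  1.      0.0001]
 [-0.9604 -0.0012 -0.2788]
 [-0.2788 -0.0004  0.9604]]
[[285.0239 210.4258]]
```

View pics/w1.png

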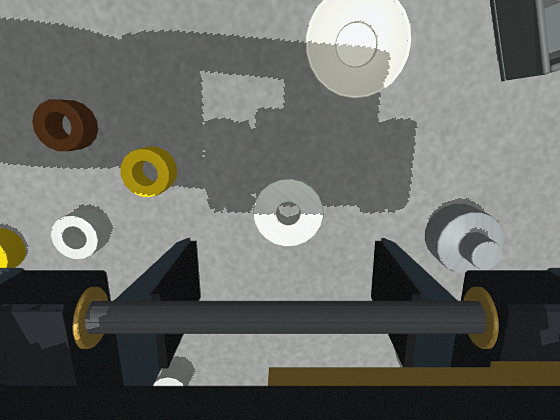

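```bash
python3 - <<'E'
from h import *
from plan import pose
c=load('w1'); p,R,s=pose(); np.set_printoptions(suppress=True,precision=4); print(c['mtx'])
T=lambda v:p+R@np.array(v)
for v in [[0,0,0],[0,0,.014],[0,.0455,.014],[0,-.0455,.014],[.016,.0455,.014],[.016,-.0455,.014],[0,0,.132]]: print(v,proj(c,T(v)))
for uv in [(289,212)]: X=atz(c,*uv,.018); print(X, R.T@(X-p))
X=atz(c,75,232.5,.024); print('collar',X)
E
python3 -c "
from h import *
crop('w1',150,220,430,320,2.8,'w1a'); crop('w1',235,165,345,260,6,'w1b')"
```

```text
[[353.8435   0.     285.3157]
 [  0.     353.8435 215.5823]
 [  0.       0.       1.    ]]
[0, 0, 0] [[282.224  278.6578]]
[0, 0, 0.014] [[282.4507 266.5817]]
[0, 0.0455, 0.014] [[369.6794 266.4862]]
[0, -0.0455, 0.014] [[195.2388 266.6772]]
[0.016, 0.0455, 0.014] [[371.7306 237.5596]]
[0.016, -0.0455, 0.014] [[192.9702 237.761 ]]
[0, 0, 0.132] [[283.5482 208.1084]]
[ 0.6158 -0.1993  0.018 ] [-0.0033  0.0046  0.1317]
collar [ 0.4393 -0.1602  0.024 ]
```

View pics/w1a.png

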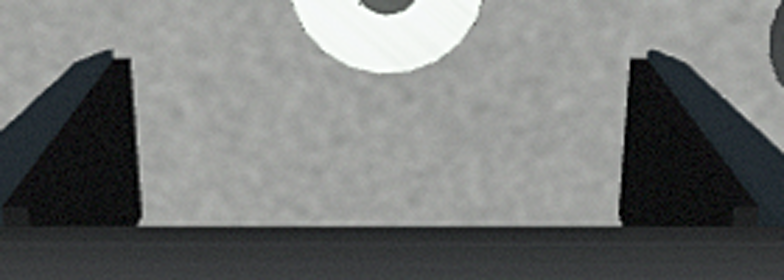

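View pics/w1b.png

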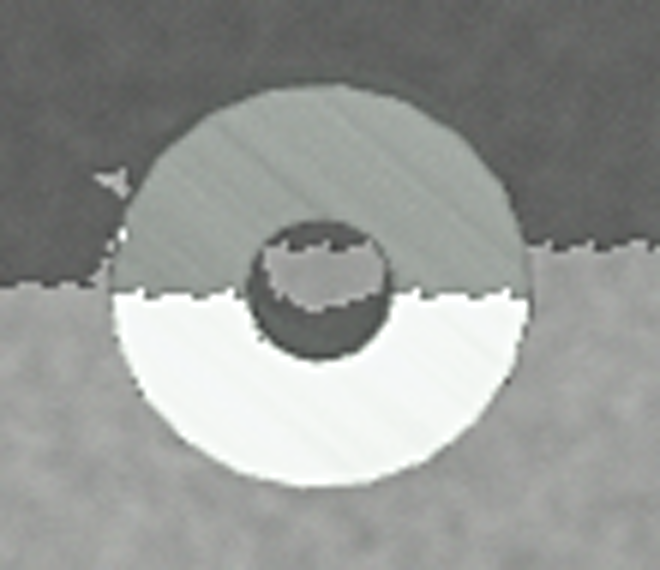

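Call:
apply_moves(
  rows=[
    [[-2.0,2.8,30],0],
    [[0,0,35],0],
    [[0,0,35],0],
    [[0,0,20],0],
    [[0,0,8],0],
    [[0,0,4],0],
    [[0,0,0],0],
    [[0,0,0],0],
  ],
)

```text
t: 3.12
ee_pos: [0.6164, -0.1976, 0.0204]
ee_rot: [0.001, 0.807, 0.591, 0.001]
force: [-0.6, 0.1, 1.1]
finger_gap: 1.0
```

```bash
python3 - <<'E'
from h import *
from plan import pose
c=snap('wrist','w2'); p,R,s=pose(); print(p,s['t'],s['force'])
E
```

```text
[ 0.61647793 -0.19778724  0.02058547] 3.1667 [-0.2357038  -0.82369488 -0.30497465]
```

View pics/w2.png

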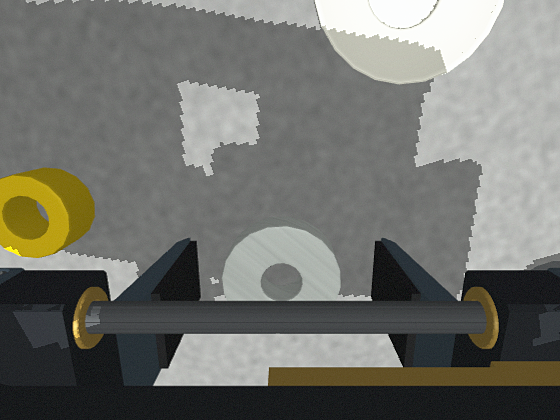

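Call:
apply_moves(
  rows=[
    [[-1.0,-2.0,4],0],
    [[0,0,0],0],
    [[0,0,0],0],
    [[0,0,0],0],
    [[0,0,0],0],
    [[0,0,0],0],
    [[0,0,0],0],
  ],
  hand=40,
  newtons=30,
)

```text
t: 3.75
ee_pos: [0.6133, -0.1981, 0.0148]
ee_rot: [0.0, 0.807, 0.591, 0.0]
force: [-1.1, -0.8, 1.4]
finger_gap: 0.651
```

```bash
python3 - <<'E'
from h import *
from plan import pose
c=snap('wrist','w3'); p,R,s=pose(); print(p,s['t'],s['force'],s['finger_gap'])
crop('w3',190,220,390,320,4,'w3a')
E
```

```text
[ 0.61325847 -0.19813218  0.01478385] 3.8 [-0.04406724  0.11553453  2.45901878] 0.6538166189033422
```

View pics/w3a.png

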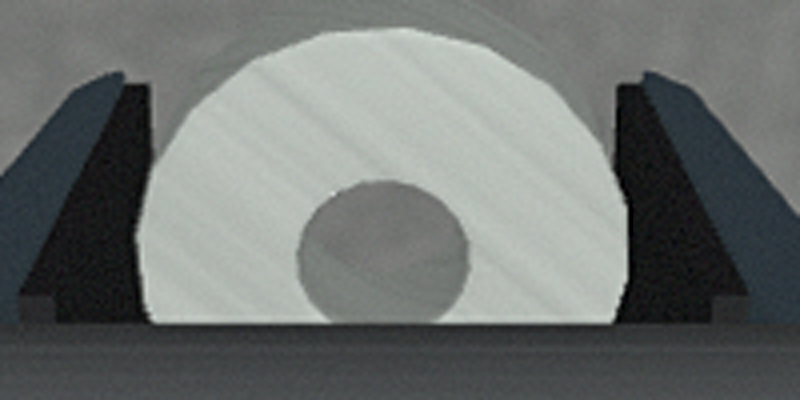

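```bash
python3 plan.py 0.61325 -0.19813 0.10 - ;  python3 - <<'E'
from h import *
from plan import pose
c=load('w3'); p,R,s=pose()
for uv in [(285.2,283.9)]:
    X=atz(c,*uv,.018); v=R.T@(X-p); print(v+[.0013,-.0016,0])
E
```

```text
from [ 0.6133 -0.1981  0.0148] jaw -17.6 turn 0 rows 3 t 3.8 gap 0.654 F [-0.   0.1  2.5] q6 -0.02
[[[0.0,0.0,-28.4],0.0],[[0.0,0.0,-28.4],0.0],[[0.0,0.0,-28.4],0.0]]
[ 0.00058377 -0.00068786 -0.00321562]
```

Call:
apply_moves(
  rows=[
    [[0,0,-10],0],
    [[0,0,-25],0],
    [[0,0,-35],0],
    [[0,0,-35],0],
    [[0,0,-35],0],
    [[0,0,-35],0],
    [[0,0,0],0],
  ],
)

```text
t: 4.38
ee_pos: [0.6166, -0.1992, 0.1984]
ee_rot: [0.006, 0.807, 0.591, 0.004]
force: [1.9, 0.1, 0.5]
finger_gap: 0.652
```

```bash
python3 plan.py 0.525 0.091 0.192 -10.9
```

```text
from [ 0.6166 -0.1992  0.1984] jaw -17.6 turn -6.7 rows 9 t 4.3833 gap 0.652 F [1.9 0.1 0.5] q6 -0.02
[[[27.7,-19.5,0.4],-0.74],[[27.9,-19.1,0.4],-0.74],[[28.2,-18.7,0.4],-0.74],[[28.4,-18.4,0.4],-0.74],[[28.6,-18.0,0.4],-0.74],[[28.9,-17.6,0.4],-0.74],[[29.1,-17.2,0.4],-0.74],[[29.3,-16.9,0.4],-0.74],[[29.5,-16.5,0.4],-0.74]]
```

Call:
apply_moves(
  rows=[
    [[27.7,-19.5,0],-0.74],
    [[27.9,-19.1,0],-0.74],
    [[28.2,-18.7,0],-0.74],
    [[28.4,-18.4,0],-0.74],
    [[28.6,-18.0,0],-0.74],
    [[28.9,-17.6,0],-0.74],
    [[29.1,-17.2,0],-0.74],
    [[29.3,-16.9,0],-0.74],
    [[29.5,-16.5,0],-0.74],
    [[0,0,0],0],
    [[0,0,0],0],
    [[0,0,0],0],
  ],
)

```text
t: 5.38
ee_pos: [0.5213, 0.0921, 0.1896]
ee_rot: [0.0, 0.771, 0.637, -0.0]
force: [0.7, -0.5, -1.6]
finger_gap: 0.655
```

```bash
python3 - <<'E'
from h import *
from plan import pose
c=snap('wrist','w4'); p,R,s=pose(); print(p,s['t'],s['force'],s['finger_gap']); print(R)
E
```

```text
[0.52154498 0.09161305 0.1895456 ] 5.4333 [ 0.23965567 -0.59795928 -1.60741762] 0.6504463531536404
[[ 1.90227186e-01  9.81740095e-01  6.13065458e-05]
 [ 9.81740026e-01 -1.90227148e-01 -3.90417600e-04]
 [-3.71626442e-04  1.34455131e-04 -9.99999922e-01]]
```

View pics/w4.png

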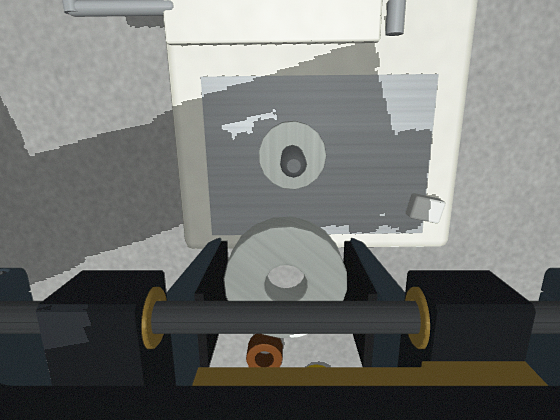

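```bash
python3 - <<'E'
from h import *
crop('w4',250,110,340,200,6.5,'w4a'); crop('w4',190,205,390,310,4,'w4b')
E
```

```text
(no output)
```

View pics/w4a.png

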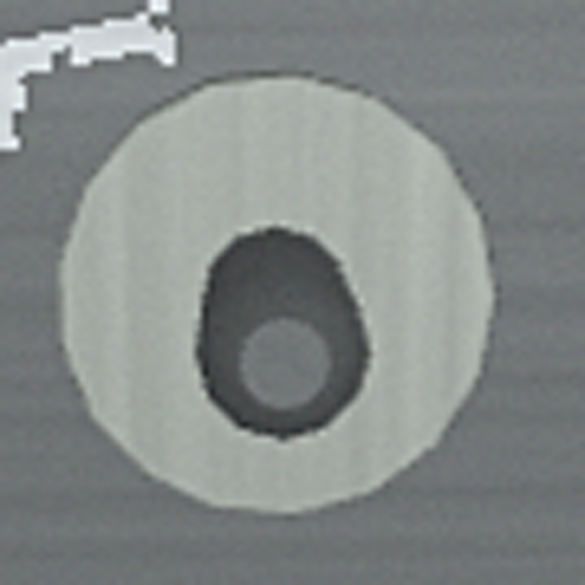

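View pics/w4b.png

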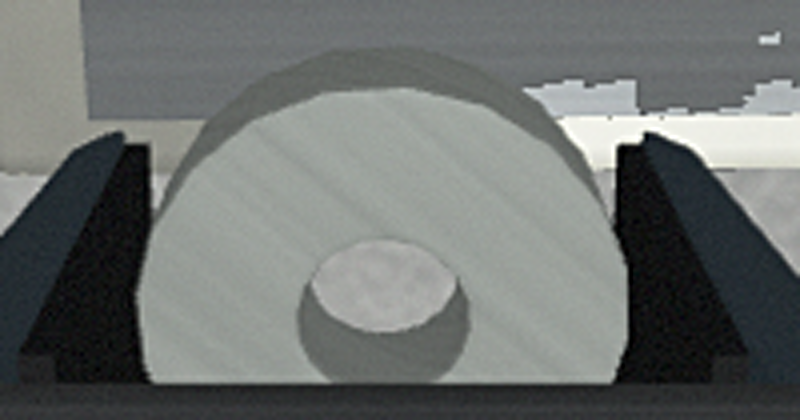

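```bash
python3 - <<'E'
from h import *
from plan import pose
c=load('w4'); p,R,s=pose(); np.set_printoptions(suppress=True,precision=4)
o=np.array([.0013,-.0016,0])
for z0 in (p[2],.1915):
  q=np.array([p[0],p[1],z0]); c2={k:c[k] for k in c}; 
  C=-c['R'].T@c['t']; C=C+[0,0,z0-p[2]]; c2['t']=-c['R']@C
  P=R.T@(atz(c2,293.4,165.3,.143)-q); S=R.T@(atz(c2,292.2,154.8,.095)-q)
  H=R.T@(atz(c2,285.4,283.9+0.0,z0+.0025)-q)
  print(P+o,S+o,H+o, 'delta',P-H,S-H)
  print('world post',q+R@(P+o))
E
```

```text
[0.0506 0.0036 0.0465] [0.0511 0.0038 0.0945] [ 0.0006 -0.001  -0.0025] delta [0.05   0.0046 0.049 ] [0.0506 0.0048 0.097 ]
world post [0.5347 0.1406 0.143 ]
[0.0503 0.0036 0.0485] [0.0509 0.0038 0.0965] [ 0.0006 -0.001  -0.0025] delta [0.0497 0.0046 0.051 ] [0.0504 0.0048 0.099 ]
world post [0.5347 0.1403 0.143 ]
```

Call:
apply_moves(
  rows=[
    [[25,2.3,0],0],
    [[25,2.3,0],0],
    [[0,0,0],0],
    [[0,0,0],0],
    [[0,0,15],0],
    [[0,0,10],0],
    [[0,0,8],0],
    [[0,0,5],0],
    [[0,0,5],0],
    [[0,0,0],0],
  ],
)

```text
t: 6.27
ee_pos: [0.5349, 0.14, 0.1455]
ee_rot: [-0.0, 0.771, 0.636, -0.001]
force: [0.1, -0.0, -0.8]
finger_gap: 0.656
```

```bash
python3 - <<'E'
from h import *
from plan import pose
c=snap('wrist','w5'); p,R,s=pose(); print(p,s['t'],s['force'],s['ft_torque'],s['finger_gap'])
crop('w5',190,205,390,310,4,'w5b')
E
```

```text
[0.53524629 0.1402171  0.14618073] 6.3167 [ 0.11804277  0.69809593 -1.36687136] [-0.07007989  0.05391901 -0.06622642] 0.6512194597607062
```

View pics/w5b.png

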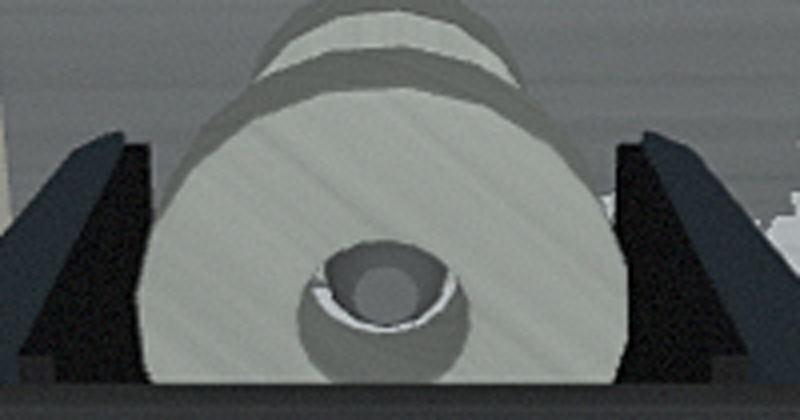

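Call:
apply_moves(
  rows=[
    [[0,0,8],0],
    [[0,0,8],0],
    [[0,0,8],0],
    [[0,0,5],0],
    [[0,0,3],0],
    [[0,0,0],0],
  ],
)

```text
t: 6.82
ee_pos: [0.5349, 0.1404, 0.1135]
ee_rot: [-0.0, 0.771, 0.637, -0.001]
force: [-0.3, -0.6, 0.2]
finger_gap: 0.655
```

```bash
python3 - <<'E'
from h import *
from plan import pose
c=snap('wrist','w6'); p,R,s=pose(); print(p,s['t'],s['force'],s['ft_torque'],s['finger_gap'])
crop('w6',190,205,390,310,4,'w6b')
E
```

```text
[0.53523505 0.14051739 0.11408944] 6.8667 [-0.6781078  -0.1610986   0.09031803] [-0.06528883  0.08563498  0.04376251] 0.656202015245649
```

View pics/w6b.png

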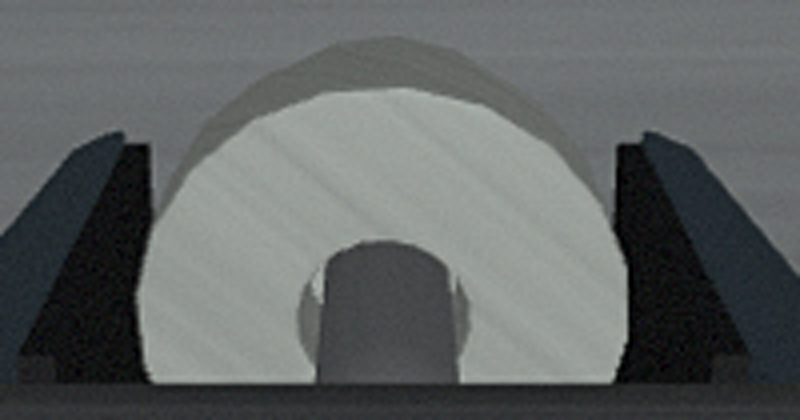

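Call:
apply_moves(
  rows=[
    [[0,0,1.5],0],
    [[0,0,1],0],
    [[0,0,0],0],
  ],
)

```text
t: 7.12
ee_pos: [0.5355, 0.1405, 0.1121]
ee_rot: [0.0, 0.771, 0.637, 0.0]
force: [0.8, -0.2, -1.2]
finger_gap: 0.655
```

Call:
apply_moves(
  rows=[
    [[0,0,1],0],
    [[0,0,0],0],
    [[0,0,0],0],
  ],
)

```text
t: 7.37
ee_pos: [0.5354, 0.1405, 0.1111]
ee_rot: [0.0, 0.771, 0.636, 0.0]
force: [0.1, -0.2, -1.3]
finger_gap: 0.653
```

Call:
apply_moves(
  rows=[
    [[0,0,1],0],
    [[0,0,0],0],
    [[0,0,0],0],
  ],
)

```text
t: 7.62
ee_pos: [0.5354, 0.1405, 0.11]
ee_rot: [-0.0, 0.771, 0.636, -0.0]
force: [-0.1, 0.2, -1.3]
finger_gap: 0.657
```

Call:
apply_moves(
  rows=[
    [[0,0,1],0],
    [[0,0,0],0],
    [[0,0,0],0],
  ],
)

```text
t: 7.87
ee_pos: [0.5355, 0.1405, 0.1097]
ee_rot: [0.0, 0.771, 0.637, 0.0]
force: [-1.0, -1.1, 5.1]
finger_gap: 0.655
```

Call:
apply_moves(
  rows=[
    [[0,0,0],0],
    [[0,0,0],0],
    [[0,0,0],0],
    [[0,0,0],0],
    [[0,0,-5],0],
    [[0,0,-15],0],
    [[0,0,-30],0],
    [[0,0,-35],0],
    [[0,0,0],0],
  ],
  hand=95,
)

```text
t: 8.62
ee_pos: [0.5392, 0.1415, 0.2009]
ee_rot: [0.003, 0.771, 0.636, 0.006]
force: [0.9, 1.0, -0.3]
finger_gap: 0.954
```

```bash
python3 - <<'E'
from h import *
from plan import pose
c=snap('wrist','w7'); p,R,s=pose(); print(p,s['t'],s['force'],s['finger_gap'])
E
python3 plan.py 0.4375 -0.162 0.19 -10.9
```

```text
[0.53784619 0.14108057 0.19815928] 8.6667 [-0.51096248  0.54070398 -0.03675995] 0.9504179424760374
from [0.5378 0.1411 0.1982] jaw -10.9 turn -0.0 rows 9 t 8.6667 gap 0.95 F [-0.5  0.5 -0. ] q6 0.43
[[[-35.2,-4.6,0.7],-0.0],[[-35.2,-4.6,0.7],-0.0],[[-35.2,-4.6,0.7],-0.0],[[-35.2,-4.6,0.7],-0.0],[[-35.2,-4.6,0.7],-0.0],[[-35.2,-4.6,0.7],-0.0],[[-35.2,-4.6,0.7],-0.0],[[-35.2,-4.6,0.7],-0.0],[[-35.2,-4.6,0.7],-0.0]]
```

View pics/w7.png

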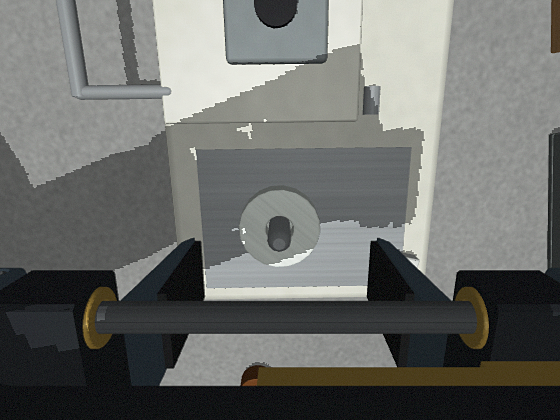

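```bash
python3 plan.py 0.436 -0.162 0.14 -40 10
```

```text
from [0.5378 0.1411 0.1982] jaw -10.9 turn 29.1 rows 10 t 8.6667 gap 0.95 F [-0.5  0.5 -0. ] q6 0.43
[[[-31.7,-4.3,5.7],2.91],[[-31.9,-2.7,5.7],2.91],[[-32.0,-1.1,5.7],2.91],[[-32.0,0.6,5.7],2.91],[[-31.9,2.2,5.7],2.91],[[-31.8,3.8,5.7],2.91],[[-31.5,5.4,5.7],2.91],[[-31.2,7.0,5.7],2.91],[[-30.8,8.6,5.7],2.91],[[-30.4,10.1,5.7],2.91]]
```

Call:
apply_moves(
  rows=[
    [[-31.7,-4.3,0],2.91],
    [[-31.9,-2.7,0],2.91],
    [[-32.0,-1.1,0],2.91],
    [[-32.0,0.6,5],2.91],
    [[-31.9,2.2,8],2.91],
    [[-31.8,3.8,8],2.91],
    [[-31.5,5.4,8],2.91],
    [[-31.2,7.0,8],2.91],
    [[-30.8,8.6,8],2.91],
    [[-30.4,10.1,8],2.91],
    [[0,0,0],0],
    [[0,0,0],0],
  ],
  hand=68,
)

```text
t: 9.67
ee_pos: [0.4318, -0.1635, 0.14]
ee_rot: [-0.001, 0.907, 0.421, -0.001]
force: [0.4, 0.8, -0.0]
finger_gap: 0.678
```

```bash
python3 - <<'E'
from h import *
from plan import pose
c=snap('wrist','w8'); p,R,s=pose(); print(p,s['t'],s['force'],s['finger_gap'])
E
```

```text
[ 0.43253909 -0.16270544  0.14049202] 9.7167 [ 0.608022   -0.00664203  0.57402136] 0.6777713547724252
```

View pics/w8.png

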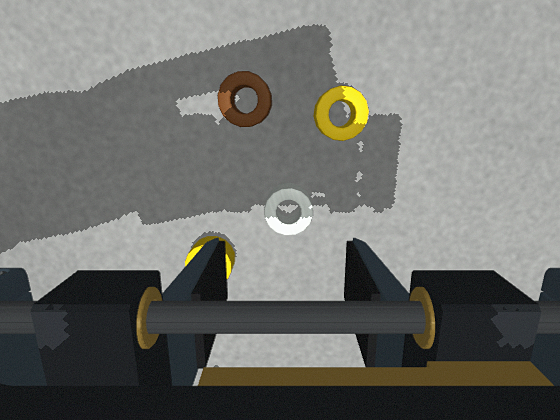

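```bash
python3 - <<'E'
from h import *
from plan import pose
c=load('w8'); p,R,s=pose(); np.set_printoptions(suppress=True,precision=4)
o=np.array([.0013,-.0016,0])
for uv in [(289,211.5),(210,257),(342,112)]:
    print(R.T@(atz(c,*uv,.024)-p)+o)
E
```

```text
[0.0028 0.0026 0.1165]
[-0.0363 -0.063   0.1166]
[0.0791 0.0417 0.1164]
```

Call:
apply_moves(
  rows=[
    [[2.5,1.5,20],0],
    [[0,0,35],0],
    [[0,0,35],0],
    [[0,0,10],0],
    [[0,0,0],0],
    [[0,0,0],0],
    [[0,0,0],0],
  ],
)

```text
t: 10.3
ee_pos: [0.4371, -0.1614, 0.0421]
ee_rot: [0.001, 0.906, 0.423, 0.001]
force: [-0.1, -0.2, -0.0]
finger_gap: 0.677
```

```bash
python3 - <<'E'
from h import *
from plan import pose
c=snap('wrist','w9'); p,R,s=pose(); print(p,s['t'],s['force'],s['finger_gap'])
crop('w9',190,205,390,320,4,'w9b')
E
```

```text
[ 0.43719576 -0.16161249  0.04232996] 10.35 [ 0.09559083 -0.19583397  0.72922651] 0.6775757386669966
```

View pics/w9b.png

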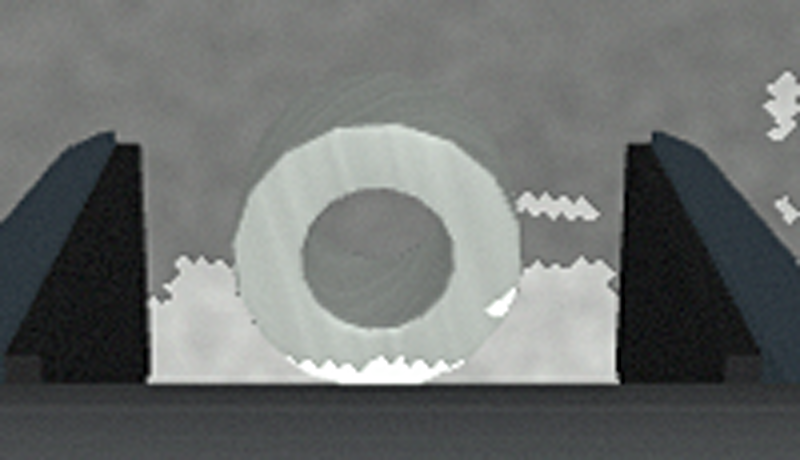

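```bash
python3 - <<'E'
from h import *
from plan import pose
c=load('w9'); p,R,s=pose(); np.set_printoptions(suppress=True,precision=4)
o=np.array([.0013,-.0016,0])
print(R.T@(atz(c,284.2,269.2,.024)-p)+o)
E
```

```text
[-0.001  -0.0011  0.0183]
```

Call:
apply_moves(
  rows=[
    [[0,-0.5,15],0],
    [[0,0,8],0],
    [[0,0,2.5],0],
    [[0,0,0],0],
    [[0,0,0],0],
  ],
)

```text
t: 10.77
ee_pos: [0.4357, -0.1615, 0.0159]
ee_rot: [0.0, 0.906, 0.422, 0.0]
force: [0.1, -0.4, -1.0]
finger_gap: 0.679
```

Call:
apply_moves(
  rows=[
    [[0,0,0],0],
    [[0,0,0],0],
    [[0,0,0],0],
    [[0,0,0],0],
    [[0,0,0],0],
  ],
  hand=20,
  newtons=30,
)

```text
t: 11.18
ee_pos: [0.4356, -0.1615, 0.0158]
ee_rot: [0.0, 0.906, 0.422, 0.0]
force: [-0.9, 0.5, 2.2]
finger_gap: 0.435
```

Call:
apply_moves(
  rows=[
    [[0,0,-10],0],
    [[0,0,-25],0],
    [[0,0,-35],0],
    [[0,0,-35],0],
    [[0,0,-35],0],
    [[0,0,-38],0],
    [[0,0,0],0],
    [[0,0,0],0],
  ],
)

```text
t: 11.85
ee_pos: [0.4364, -0.1618, 0.1955]
ee_rot: [0.002, 0.906, 0.422, 0.002]
force: [0.1, -0.9, -1.2]
finger_gap: 0.438
```

```bash
python3 plan.py 0.526 0.092 0.194 -10.9
```

```text
from [ 0.4364 -0.1618  0.1955] jaw -40.0 turn -29.1 rows 8 t 11.85 gap 0.438 F [ 0.1 -0.9 -1.2] q6 0.32
[[[31.5,-11.8,0.2],-3.64],[[32.2,-9.8,0.2],-3.64],[[32.7,-7.7,0.2],-3.64],[[33.2,-5.6,0.2],-3.64],[[33.5,-3.5,0.2],-3.64],[[33.6,-1.4,0.2],-3.64],[[33.6,0.7,0.2],-3.64],[[33.5,2.9,0.2],-3.64]]
```

Call:
apply_moves(
  rows=[
    [[31.5,-11.8,0],-3.64],
    [[32.2,-9.8,0],-3.64],
    [[32.7,-7.7,0],-3.64],
    [[33.2,-5.6,0],-3.64],
    [[33.5,-3.5,0],-3.64],
    [[33.6,-1.4,0],-3.64],
    [[33.6,0.7,0],-3.64],
    [[33.5,2.9,0],-3.64],
    [[0,0,0],0],
    [[0,0,0],0],
    [[0,0,0],0],
    [[0,0,0],0],
  ],
)

```text
t: 12.85
ee_pos: [0.5242, 0.0912, 0.1925]
ee_rot: [-0.001, 0.772, 0.636, -0.001]
force: [-0.7, -0.9, -1.0]
finger_gap: 0.432
```

```bash
python3 - <<'E'
from h import *
from plan import pose
c=snap('wrist','w10'); p,R,s=pose(); print(p,s['t'],s['force'],s['finger_gap'])
crop('w10',190,205,390,320,4,'w10b'); crop('w10',235,110,345,210,6,'w10a')
E
```

```text
[0.52436403 0.09109536 0.19286868] 12.9 [-0.02099293 -0.61490631 -0.91361744] 0.43143478355094406
```

View pics/w10b.png

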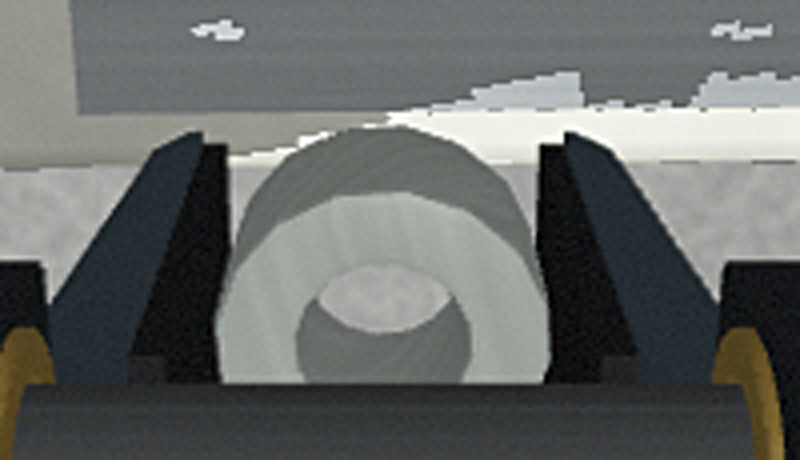

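View pics/w10a.png

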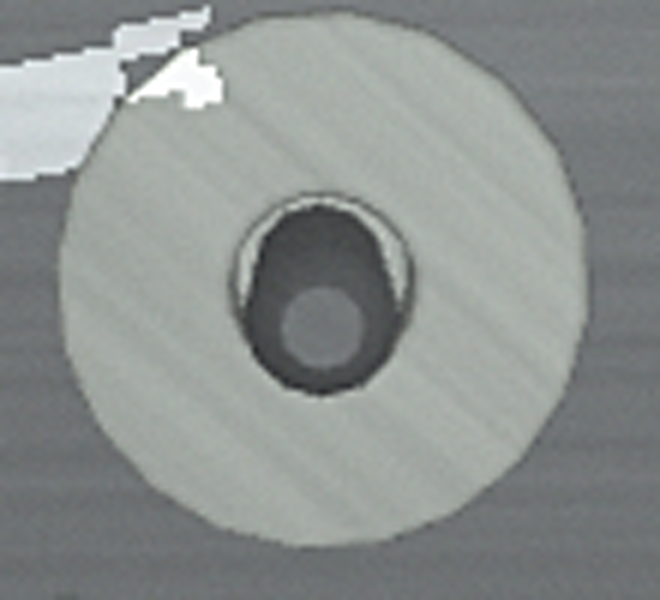

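```bash
python3 - <<'E'
from h import *
from plan import pose
c=load('w10'); p,R,s=pose(); np.set_printoptions(suppress=True,precision=4)
o=np.array([.0013,-.0016,0])
P=R.T@(atz(c,288.25,164.1,.143)-p); H=R.T@(atz(c,285.6,289.9,p[2]+.0082)-p); print(P+o,H+o,P-H, p+R@(P+o))
E
```

```text
[0.0505 0.0007 0.0498] [ 0.0002 -0.0008 -0.0082] [0.0503 0.0015 0.058 ] [0.5346 0.1405 0.143 ]
```

Call:
apply_moves(
  rows=[
    [[25.2,0.8,0],0],
    [[25.1,0.7,0],0],
    [[0,0,0],0],
    [[0,0,0],0],
    [[0,0,15],0],
    [[0,0,10],0],
    [[0,0,8],0],
    [[0,0,8],0],
    [[0,0,5],0],
    [[0,0,0],0],
  ],
)

```text
t: 13.73
ee_pos: [0.5354, 0.1409, 0.1462]
ee_rot: [-0.001, 0.771, 0.636, -0.001]
force: [-0.1, -0.9, -1.7]
finger_gap: 0.432
```

```bash
python3 - <<'E'
from h import *
from plan import pose
c=snap('wrist','w11'); p,R,s=pose(); print(p,s['t'],s['force'],s['ft_torque'],s['finger_gap'])
crop('w11',190,205,390,310,4,'w11b')
E
```

```text
[0.53585178 0.14109059 0.14701594] 13.7833 [-0.49689427 -0.84947602  0.32053767] [-0.07682103  0.07339282 -0.03767592] 0.43723316673982743
```

View pics/w11b.png

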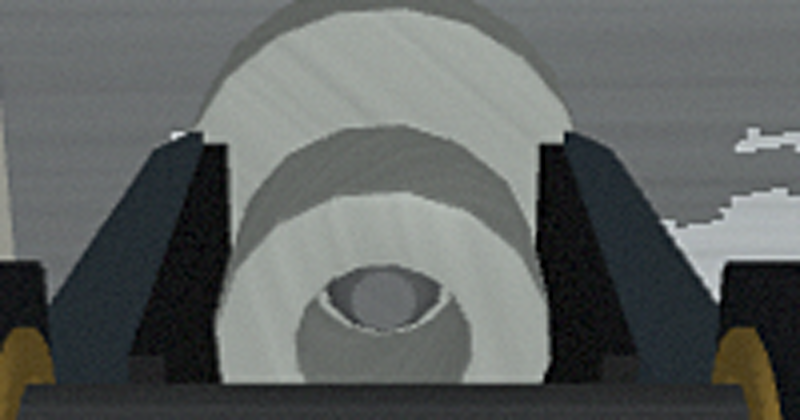

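Centred over the post. I'll lower it the last stretch.

Call:
apply_moves(
  rows=[
    [[0,0,6],0],
    [[0,0,5],0],
    [[0,0,2.5],0],
    [[0,0,1],0],
    [[0,0,0],0],
    [[0,0,0],0],
  ],
)

```text
t: 14.28
ee_pos: [0.5362, 0.1415, 0.1331]
ee_rot: [0.0, 0.771, 0.637, 0.0]
force: [0.5, -0.3, -1.2]
finger_gap: 0.435
```

Call:
apply_moves(
  rows=[
    [[0,0,1.5],0],
    [[0,0,0],0],
    [[0,0,0],0],
  ],
)

```text
t: 14.53
ee_pos: [0.5362, 0.1414, 0.1316]
ee_rot: [-0.0, 0.771, 0.637, 0.0]
force: [1.1, 0.2, -0.5]
finger_gap: 0.436
```

Call:
apply_moves(
  rows=[
    [[0,0,1],0],
    [[0,0,0],0],
    [[0,0,0],0],
  ],
)

```text
t: 14.78
ee_pos: [0.5361, 0.1414, 0.1305]
ee_rot: [-0.0, 0.771, 0.637, 0.0]
force: [-0.2, -1.2, -0.3]
finger_gap: 0.431
```

Call:
apply_moves(
  rows=[
    [[0,0,1],0],
    [[0,0,0],0],
    [[0,0,0],0],
  ],
)

```text
t: 15.03
ee_pos: [0.5361, 0.1414, 0.1294]
ee_rot: [-0.0, 0.771, 0.637, -0.0]
force: [-0.6, -1.2, -1.2]
finger_gap: 0.432
```

Call:
apply_moves(
  rows=[
    [[0,0,1],0],
    [[0,0,0],0],
    [[0,0,0],0],
  ],
)

```text
t: 15.28
ee_pos: [0.5363, 0.1415, 0.1288]
ee_rot: [0.0, 0.771, 0.637, 0.0]
force: [-0.2, 0.2, 1.9]
finger_gap: 0.434
```

Call:
apply_moves(
  rows=[
    [[0,0,0.7],0],
    [[0,0,0],0],
    [[0,0,0],0],
  ],
)

```text
t: 15.53
ee_pos: [0.5363, 0.1415, 0.1288]
ee_rot: [0.0, 0.771, 0.637, 0.0]
force: [0.0, -0.7, 5.6]
finger_gap: 0.434
```

Call:
apply_moves(
  rows=[
    [[0,0,0],0],
    [[0,0,0],0],
    [[0,0,0],0],
    [[0,0,0],0],
    [[0,0,-5],0],
    [[0,0,-15],0],
    [[0,0,-30],0],
    [[0,0,-35],0],
    [[0,0,-25],0],
    [[0,0,0],0],
    [[0,0,0],0],
  ],
  hand=75,
)

```text
t: 16.45
ee_pos: [0.5369, 0.1416, 0.2396]
ee_rot: [0.001, 0.771, 0.637, 0.002]
force: [0.5, -0.5, 0.1]
finger_gap: 0.749
```

```bash
python3 - <<'E'
from h import *
from plan import pose
c=snap('wrist','w12'); p,R,s=pose(); print(p,s['t'],s['force'],s['finger_gap'])
snap('side','d12'); crop('d12',165,80,305,230,4.5,'d12a')
snap('scene','s12'); crop('s12',300,160,480,320,4,'s12a')
E
```

```text
[0.53590953 0.14137667 0.23792757] 16.5 [-0.70580852  0.61495498 -0.4365869 ] 0.7472568985737122
```

View pics/w12.png

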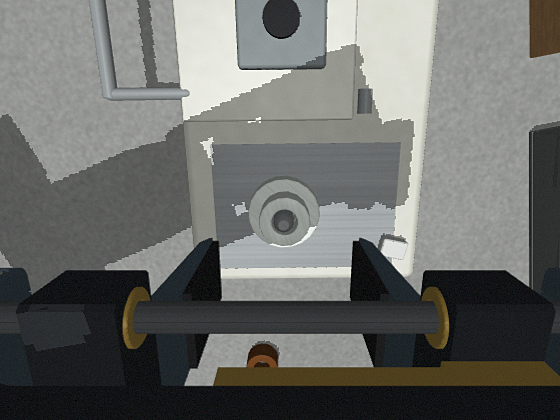

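View pics/d12a.png

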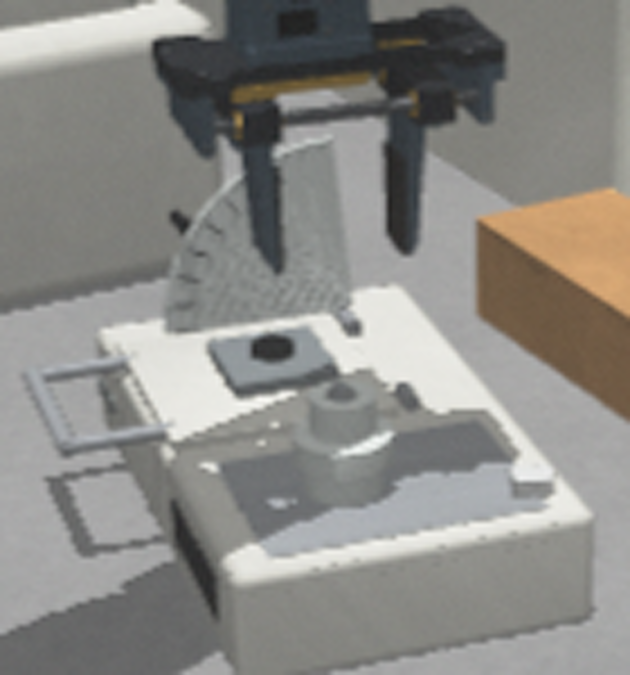

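View pics/s12a.png

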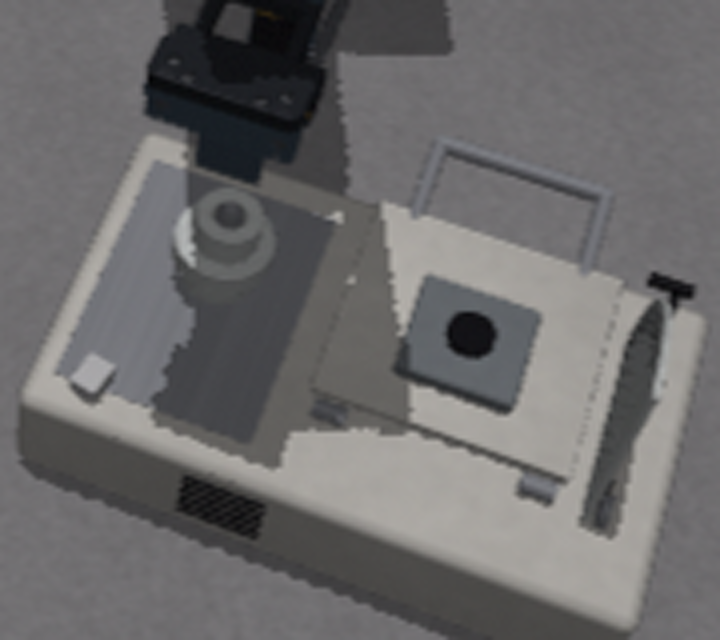

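```bash
python3 plan.py 0.42 0.315 0.25 -10.9
```

```text
from [0.5353 0.1412 0.2364] jaw -10.9 turn -0.0 rows 6 t 16.6 gap 0.749 F [-0.1  0.5  0.3] q6 0.43
[[[24.8,-24.4,-2.2],-0.0],[[24.8,-24.4,-2.2],-0.0],[[24.8,-24.4,-2.2],-0.0],[[24.8,-24.3,-2.2],-0.0],[[24.8,-24.3,-2.2],-0.0],[[24.8,-24.3,-2.2],-0.0]]
```

Call:
apply_moves(
  rows=[
    [[24.8,-24.4,-2.2],0],
    [[24.8,-24.4,-2.2],0],
    [[24.8,-24.4,-2.2],0],
    [[24.8,-24.3,-2.2],0],
    [[24.8,-24.3,-2.2],0],
    [[24.8,-24.3,-2.2],0],
    [[0,0,0],0],
    [[0,0,0],0],
    [[0,0,0],0],
    [[0,0,0],0],
  ],
  hand=45,
)

```text
t: 17.43
ee_pos: [0.4212, 0.3141, 0.2502]
ee_rot: [0.0, 0.772, 0.636, -0.001]
force: [-0.6, 0.1, 0.6]
finger_gap: 0.45
```

```bash
python3 - <<'E'
from h import *
from plan import pose
c=snap('wrist','w13'); p,R,s=pose(); print(p,s['t'],s['force'],s['finger_gap'])
E
```

```text
[0.4213804  0.31407015 0.2504383 ] 17.4833 [ 0.60128595 -0.13193818 -0.62018657] 0.4489827501423699
```

View pics/w13.png

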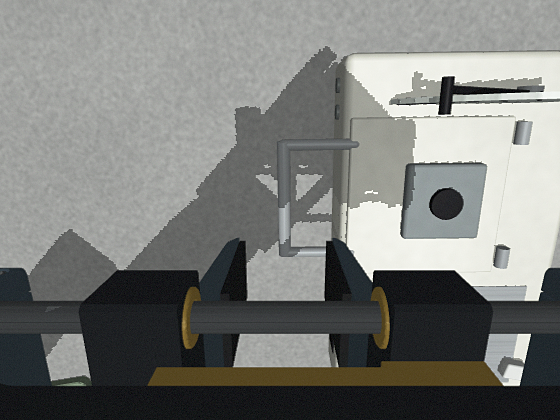

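```bash
python3 - <<'E'
from h import *
crop('w13',385,50,560,140,4.5,'w13a'); crop('w13',265,105,385,275,3.5,'w13b'); crop('w13',480,105,560,275,3.5,'w13c')
E
```

```text
(no output)
```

View pics/w13a.png

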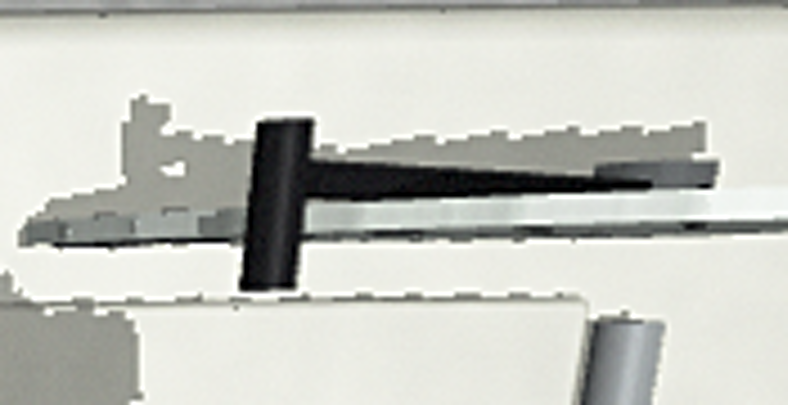

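View pics/w13b.png

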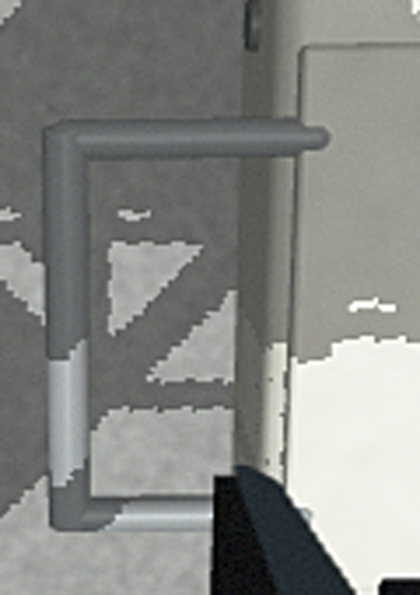

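View pics/w13c.png

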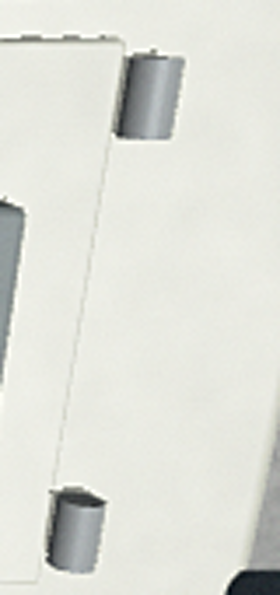

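```bash
cat > fit2.py <<'E'
from h import *
from scipy.optimize import least_squares
np.set_printoptions(suppress=True,precision=4)
c0=load('w13')
R_t=np.array([[.1902,.9817,0],[.9817,-.1902,0],[0,0,-1]])
obs=[('b+',(283.2,139.5)),('b-',(284.4,256.1)),('e+',(350.9,117.8)),('h+',(515.1,115.5)),('h-',(491.1,270.3)),('p+',(447.9,76.7)),('p-',(444.4,113.4))]
def model(v):
    bx,by,yaw,pa=v
    R=np.array([[np.cos(yaw),-np.sin(yaw)],[np.sin(yaw),np.cos(yaw)]])
    W=lambda x,y,z:np.r_[R@[x,y]+[bx,by],z]; hx=.215
    return {'b-':W(0,-.055,.081),'b+':W(0,.055,.081),'h-':W(hx-.01,-.075,.085),'h+':W(hx-.01,.075,.085),'e+':W(hx-.155,.075,.085),
      'p+':W(hx-.129*np.cos(pa),.1055,.081+.129*np.sin(pa)),'p-':W(hx-.129*np.cos(pa),.0815,.081+.129*np.sin(pa)),
      'stage':W(hx-.0692,-.15,.095),'hinge':W(hx,0,.081)}
for corr in (0,1):
  for dzfree in (0,1):
    def cam(dz):
        C=-c0['R'].T@c0['t']+corr*(R_t@[.0013,-.0016,0])+[0,0,dz]
        return {'mtx':c0['mtx'],'R':c0['R'],'t':-c0['R']@C}
    def f(v):
        m=model(v[:4]); c=cam(v[4]*dzfree); return np.concatenate([proj(c,m[n])[0]-p for n,p in obs])
    r=least_squares(f,[.42,.315,-.19,.6,0],loss='soft_l1')
    print(corr,dzfree,r.x,'cost',r.cost); print(np.round(f(r.x).reshape(-1,2),1).tolist()); m=model(r.x[:4]); print(m['stage'],m['hinge'])
E
python3 fit2.py
```

```text
0 0 [ 0.4198  0.3108 -0.176   0.6257  0.    ] cost 13.032211437797772
[[-0.6, 3.4], [0.2, -0.4], [-0.3, 1.2], [1.2, 0.8], [0.0, 2.6], [0.2, -5.0], [-0.3, -3.7]]
[0.5371 0.1376 0.095 ] [0.6315 0.2732 0.081 ]
0 1 [ 0.4205  0.31   -0.1729  0.6314  0.0027] cost 11.690322110287259
[[0.1, 3.8], [1.2, -0.9], [-0.3, 1.6], [-0.0, 0.7], [-0.5, 1.5], [0.1, -4.2], [-0.2, -3.2]]
[0.5383 0.1372 0.095 ] [0.6323 0.2731 0.081 ]
1 0 [ 0.4185  0.3124 -0.176   0.6257  0.    ] cost 13.03221112869144
[[-0.6, 3.4], [0.2, -0.4], [-0.3, 1.2], [1.2, 0.8], [0.0, 2.6], [0.2, -5.0], [-0.3, -3.7]]
[0.5358 0.1392 0.095 ] [0.6302 0.2747 0.081 ]
1 1 [ 0.4192  0.3116 -0.1729  0.6314  0.0027] cost 11.690322110287877
[[0.1, 3.8], [1.2, -0.9], [-0.3, 1.6], [-0.0, 0.7], [-0.5, 1.5], [0.1, -4.2], [-0.2, -3.2]]
[0.537  0.1388 0.095 ] [0.631  0.2746 0.081 ]
```

```bash
cat > fit3.py <<'E'
from h import *
from scipy.optimize import least_squares
from scipy.spatial.transform import Rotation as Ro
np.set_printoptions(suppress=True,precision=4)
cs=[load('scene0'),load('side0'),load('w13')]
sc=lambda x,y,x0,y0,k:(x0+(x+.5)/k-.5,y0+(y+.5)/k-.5)
s=lambda x,y:sc(x,y,300,180,4.4); d=lambda x,y:sc(x,y,165,100,5)
obs=[('stage',0,s(244,192)),('stage',1,d(383,412)),('post',0,s(251,141)),('post',1,d(378,333)),
 ('b-',0,s(484,68)),('b+',0,s(668,128)),('b-',1,d(73,397)),('b+',1,d(36,316)),
 ('h-',0,s(345,342)),('h+',0,s(624,440)),('e-',0,s(419,136)),('e+',0,s(686,216)),('h-',1,d(440,357)),('e-',1,d(194,390)),
 ('pc',0,s(739,227)),('pc',1,d(200,146)),
 ('b+',2,(283.2,139.5)),('b-',2,(284.4,256.1)),('e+',2,(350.9,117.8)),('h+',2,(515.1,115.5)),('h-',2,(491.1,270.3)),('p+',2,(447.9,76.7)),('p-',2,(444.4,113.4))]
def model(v):
    bx,by,yaw,pa,so=v
    R=np.array([[np.cos(yaw),-np.sin(yaw)],[np.sin(yaw),np.cos(yaw)]])
    W=lambda x,y,z:np.r_[R@[x,y]+[bx,by],z]; hx=.215
    pin=lambda y:W(hx-.129*np.cos(pa),y,.081+.129*np.sin(pa))
    return {'b-':W(0,-.055,.081),'b+':W(0,.055,.081),'h-':W(hx-.01,-.075,.085),'h+':W(hx-.01,.075,.085),'e+':W(hx-.155,.075,.085),'e-':W(hx-.155,-.075,.085),
      'p+':pin(.1055),'p-':pin(.0815),'pc':pin(.0935),'stage':W(hx-so,-.15,.095),'post':W(hx-so,-.15,.143),'hinge':W(hx,0,.081)}
def cam(i,w):
    c=cs[i]; C=-c['R'].T@c['t']+w[:3]; R=Ro.from_rotvec(w[3:]).as_matrix()@c['R']; return {'mtx':c['mtx'],'R':R,'t':-R@C}
def f(v,full=True):
    m=model(v[:5]); W=v[5:].reshape(3,6); C=[cam(i,W[i]) for i in range(3)]
    e=np.concatenate([proj(C[i],m[n])[0]-p for n,i,p in obs])
    if not full: return e
    return np.r_[e/.7,W[:,:3].ravel()/.002,W[:,3:].ravel()/.004,(m['stage'][:2]-[.5358,.141])/.0015]
r=least_squares(f,np.r_[.42,.315,-.19,.6,.07,np.zeros(18)])
J=np.linalg.inv(r.jac.T@r.jac); print(r.x[:5],np.sqrt(np.diag(J))[:5],r.cost); print(r.x[5:].reshape(3,6))
for o,e in zip(obs,f(r.x,False).reshape(-1,2)): print(o[0],o[1],np.round(e,1))
m=model(r.x[:5]); print(m['stage'],m['hinge'],m['pc'])
E
python3 fit3.py
```

```text
[ 0.4199  0.3117 -0.177   0.6258  0.0705] [0.0014 0.0013 0.0037 0.0049 0.0012] 59.72485476497147
[[ 0.0002  0.      0.0013 -0.0023  0.0006 -0.0014]
 [ 0.0005 -0.0004  0.0002 -0.0002 -0.0037  0.0036]
 [-0.0005  0.0045  0.0019  0.0096 -0.0014 -0.0001]]
stage 0 [-0.3  0.1]
stage 1 [-0.4 -0. ]
post 0 [ 0.4 -0.1]
post 1 [ 0.1 -0.6]
b- 0 [-1.4  0.2]
b+ 0 [0.4 0.3]
b- 1 [0.4 0.7]
b+ 1 [-0.1  0.4]
h- 0 [-1.1 -0.9]
h+ 0 [ 0.8 -0. ]
e- 0 [-0.6 -1.1]
e+ 0 [0.  0.7]
h- 1 [ 0.9 -1.1]
e- 1 [-0.5  0.5]
pc 0 [1.4 0.6]
pc 1 [-0.4  0.1]
b+ 2 [0.3 3.4]
b- 2 [ 0.8 -1.5]
e+ 2 [0.1 1.5]
h+ 2 [0.4 1.3]
h- 2 [-1.5  1.5]
p+ 2 [ 0.2 -3. ]
p- 2 [-0.5 -2. ]
[0.5357 0.1387 0.095 ] [0.6315 0.2739 0.081 ] [0.545  0.3843 0.1566]
```

Call:
apply_moves(
  rows=[
    [[-2.0,-1.0,30],-0.8],
    [[0,0,35],0],
    [[0,0,35],0],
    [[0,0,20],0],
    [[0,0,10],0],
    [[0,0,0],0],
    [[0,0,0],0],
    [[0,0,0],0],
  ],
)

```text
t: 18.15
ee_pos: [0.4209, 0.3139, 0.1226]
ee_rot: [0.0, 0.767, 0.642, 0.002]
force: [0.2, -0.2, 0.6]
finger_gap: 0.448
```

```bash
python3 - <<'E'
from h import *
from plan import pose
c=snap('wrist','w14'); p,R,s=pose(); print(p,s['t'],s['force'],s['finger_gap'])
E
```

```text
[0.42077377 0.31400143 0.12277538] 18.2 [ 1.12646975 -0.34732072 -0.85142732] 0.451690817533434
```

View pics/w14.png

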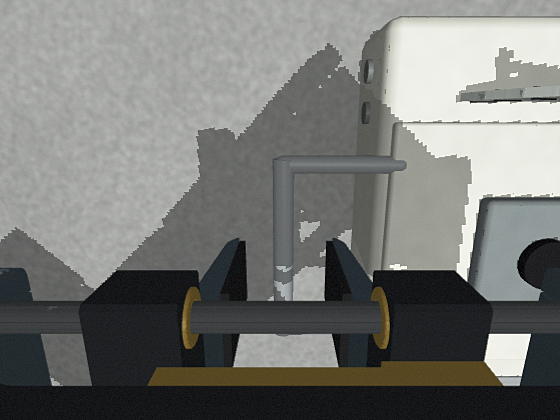

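Call:
apply_moves(
  rows=[
    [[0,0,20],0],
    [[0,0,16],0],
    [[0,0,8],0],
    [[0,0,2.5],0],
    [[0,0,0],0],
    [[0,0,0],0],
  ],
)

```text
t: 18.7
ee_pos: [0.4202, 0.3139, 0.0755]
ee_rot: [0.0, 0.767, 0.642, 0.001]
force: [0.3, -0.1, 0.4]
finger_gap: 0.451
```

Call:
apply_moves(
  rows=[
    [[0,0,0],0],
    [[0,0,0],0],
    [[0,0,0],0],
    [[0,0,0],0],
    [[0,0,0],0],
    [[0,0,0],0],
  ],
  hand=0,
  newtons=25,
)

```text
t: 19.2
ee_pos: [0.4194, 0.3135, 0.0748]
ee_rot: [-0.0, 0.767, 0.642, 0.0]
force: [-1.3, -0.4, 1.8]
finger_gap: 0.127
```

```bash
python3 - <<'E'
from h import *
from plan import pose
c=snap('wrist','w15'); p,R,s=pose(); print(p,s['t'],s['force'],s['finger_gap'])
E
```

```text
[0.41939303 0.31352671 0.0747625 ] 19.25 [-1.93282916  0.55794094  1.6742307 ] 0.12029208639021179
```

View pics/w15.png

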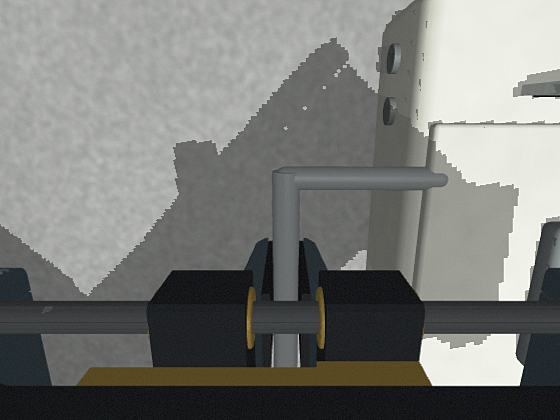

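```bash
python3 -c "
import numpy as np
a=np.linspace(0,.626,21); y=215*(1-np.cos(a)); z=-215*np.sin(a)
print([[[0,round(float(q),1),round(float(w),1)],0] for q,w in zip(np.diff(y),np.diff(z))], np.diff(y).round(1).sum(),np.diff(z).round(1).sum())"
```

```text
[[[0, 0.1, -6.7], 0], [[0, 0.3, -6.7], 0], [[0, 0.5, -6.7], 0], [[0, 0.7, -6.7], 0], [[0, 0.9, -6.7], 0], [[0, 1.2, -6.6], 0], [[0, 1.4, -6.6], 0], [[0, 1.6, -6.5], 0], [[0, 1.8, -6.5], 0], [[0, 2.0, -6.4], 0], [[0, 2.2, -6.4], 0], [[0, 2.4, -6.3], 0], [[0, 2.6, -6.2], 0], [[0, 2.8, -6.1], 0], [[0, 3.0, -6.0], 0], [[0, 3.1, -6.0], 0], [[0, 3.3, -5.9], 0], [[0, 3.5, -5.7], 0], [[0, 3.7, -5.6], 0], [[0, 3.9, -5.5], 0]] 41.00000000000001 -125.80000000000001
```

Call:
apply_moves(
  rows=[
    [[0,0.1,-6.7],0],
    [[0,0.3,-6.7],0],
    [[0,0.5,-6.7],0],
    [[0,0.7,-6.7],0],
    [[0,0.9,-6.7],0],
    [[0,1.2,-6.6],0],
    [[0,1.4,-6.6],0],
    [[0,1.6,-6.5],0],
    [[0,1.8,-6.5],0],
    [[0,2.0,-6.4],0],
    [[0,0,0],0],
  ],
)

```text
t: 20.17
ee_pos: [0.4294, 0.3117, 0.1419]
ee_rot: [-0.001, 0.767, 0.642, -0.0]
force: [-5.0, 2.1, 0.3]
finger_gap: 0.125
```

```bash
python3 - <<'E'
from h import *
from plan import pose
c=snap('side','d16'); p,R,s=pose(); print(p,s['t'],s['force'],s['finger_gap']); crop('d16',150,80,310,230,4,'d16a')
E
```

```text
[0.42926374 0.31166562 0.14135915] 20.2167 [-4.27802758  2.68497766 -0.08092026] 0.12417547462439282
```

View pics/d16a.png

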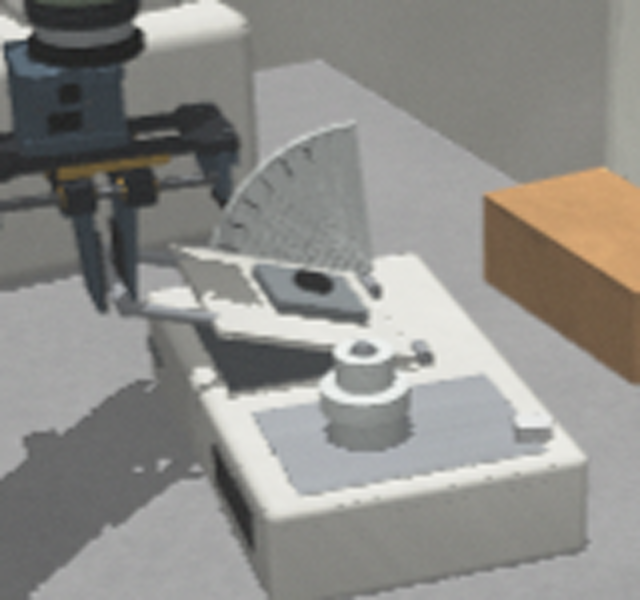

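Call:
apply_moves(
  rows=[
    [[0,2.2,-6.4],0],
    [[0,2.4,-6.3],0],
    [[0,2.6,-6.2],0],
    [[0,2.8,-6.1],0],
    [[0,3.0,-6.0],0],
    [[0,3.1,-6.0],0],
    [[0,3.3,-5.9],0],
    [[0,3.5,-5.7],0],
    [[0,3.7,-5.6],0],
    [[0,3.9,-5.5],0],
    [[0,0,0],0],
    [[0,0,0],0],
    [[0,0,0],0],
  ],
)

```text
t: 21.3
ee_pos: [0.4574, 0.3065, 0.2011]
ee_rot: [-0.002, 0.767, 0.642, -0.002]
force: [-8.3, 3.5, 4.3]
finger_gap: 0.122
```

```bash
python3 - <<'E'
from h import *
from plan import pose
c=snap('side','d17'); p,R,s=pose(); print(p,s['t'],s['force'],s['finger_gap']); crop('d17',150,60,310,210,4,'d17a')
c=snap('scene','s17');crop('s17',300,130,480,310,3.3,'s17a')
c=snap('wrist','w17')
print('angle from z',np.arcsin((p[2]-.0748)/.215))
E
```

```text
[0.4574153  0.30657646 0.20107814] 21.35 [-9.01857397  3.57820853  5.01473547] 0.11696887494674131
angle from z 0.6277685048355094
```

View pics/d17a.png

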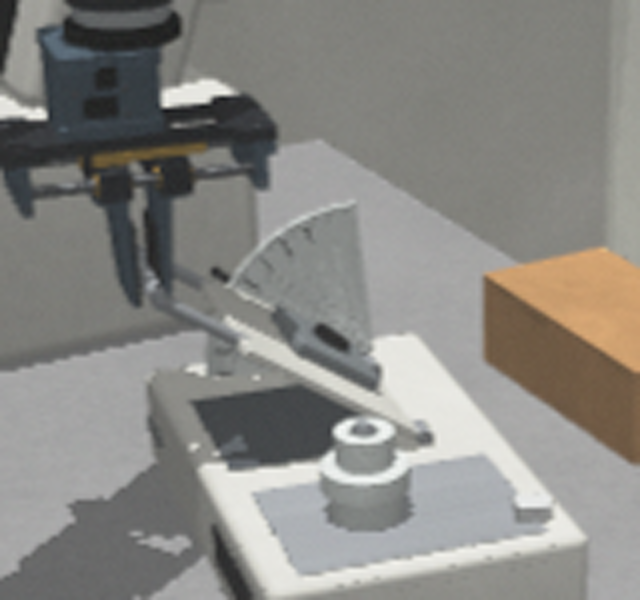

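View pics/s17a.png

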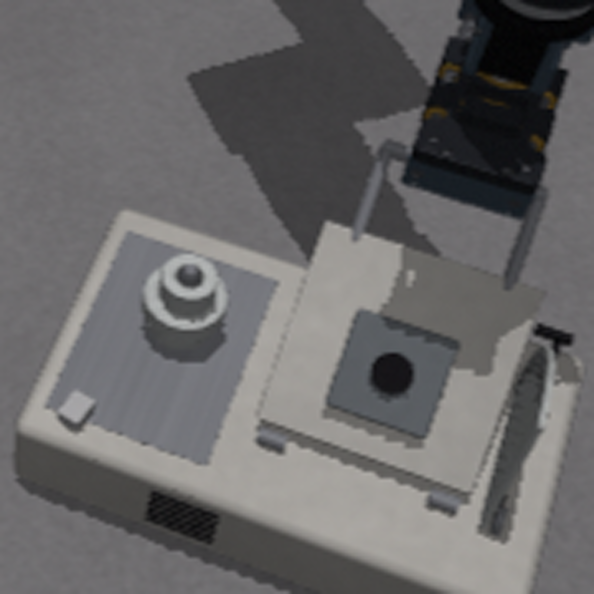

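View pics/w17.png

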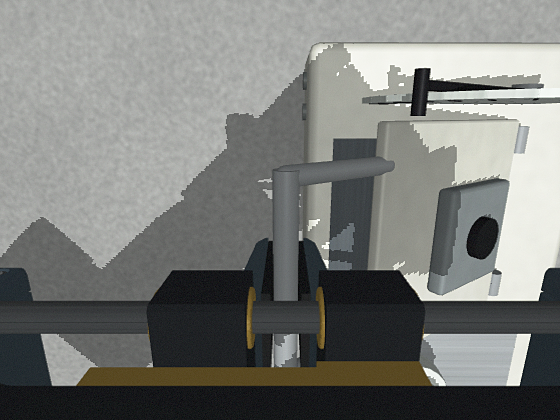

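```bash
python3 - <<'E'
from h import *
crop('w17',360,50,540,140,4.4,'w17a'); crop('w17',260,110,400,290,3.3,'w17b')
crop('d17',175,110,275,185,7.5,'d17b'); crop('s17',375,160,485,290,4.5,'s17b')
E
```

```text
(no output)
```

View pics/w17a.png

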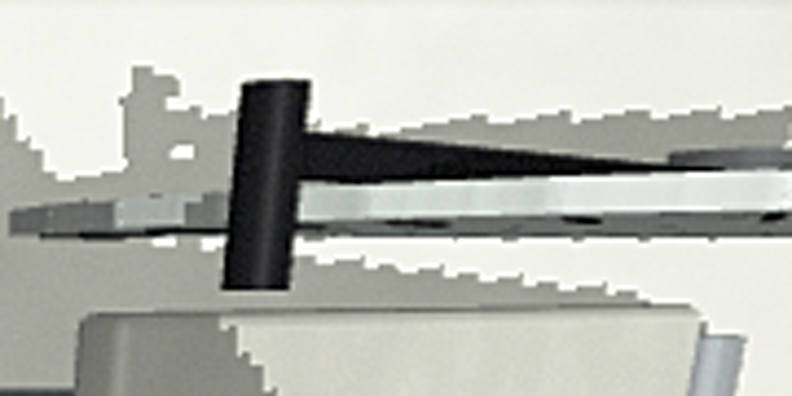

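View pics/w17b.png

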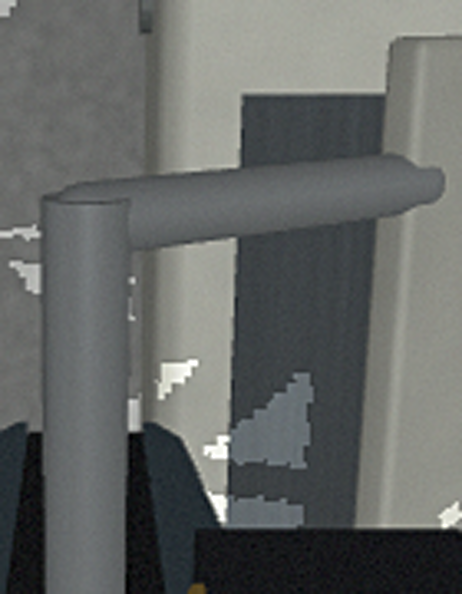

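View pics/d17b.png

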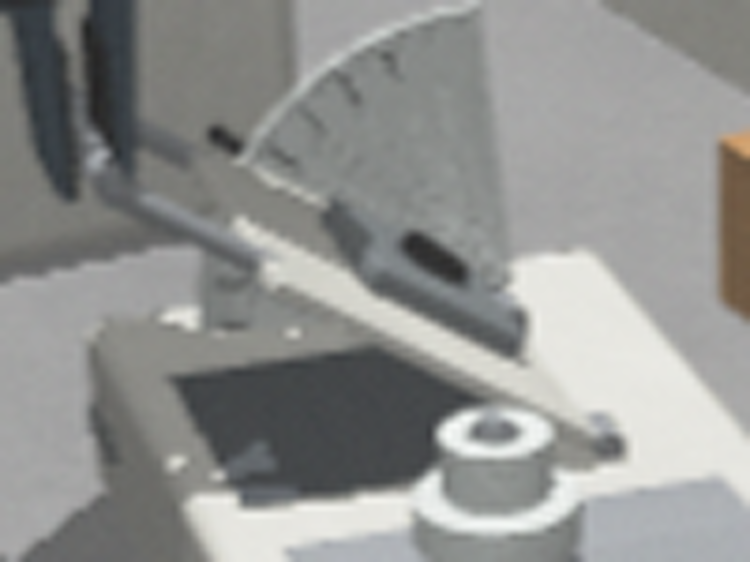

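View pics/s17b.png

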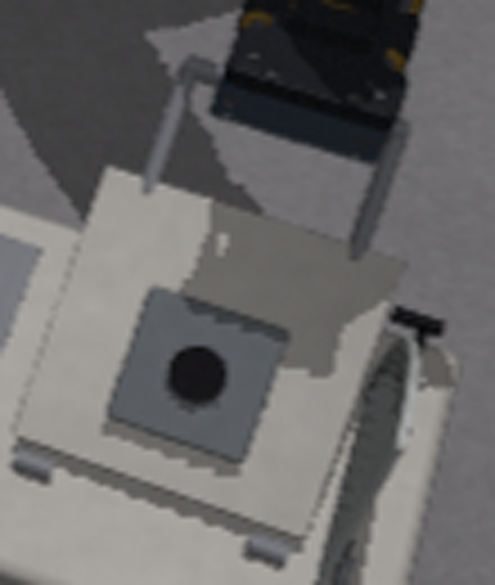

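```bash
cat > fit4.py <<'E'
import fit3 as F
from fit3 import *
print('-----')
w17=load('w17'); sd=load('d17'); ss=load('s17')
cs2=[ss,sd,w17]
s2=lambda x,y:sc(x,y,375,160,4.5); d2=lambda x,y:sc(x,y,175,110,7.5)
obs2=[('b+',2,(286,170.3)),('te+',2,(385.5,121.2)),('be+',2,(377.5,121.5)),('th+',2,(518.7,119.6)),('p+',2,(422.1,68.5)),('p-',2,(418,115.1)),
 ('te-',0,s2(108,170)),('th-',0,s2(18,438)),('th+',0,s2(300,535)),('te+',0,s2(405,262)),('b-',0,s2(188,65)),('pc',0,s2(418,322)),
 ('r-',1,d2(102,182)),('re-',1,d2(258,264)),('pc',1,d2(222,138))]
def model2(v):
    bx,by,yaw,pa,so,fa=v
    R=np.array([[np.cos(yaw),-np.sin(yaw)],[np.sin(yaw),np.cos(yaw)]]); hx=.215
    W=lambda x,y,z:np.r_[R@[x,y]+[bx,by],z]
    fl=lambda r,n,y:W(hx-r*np.cos(fa)+n*np.sin(fa),y,.081+r*np.sin(fa)+n*np.cos(fa))
    pin=lambda y:W(hx-.129*np.cos(pa),y,.081+.129*np.sin(pa))
    return {'b+':fl(.215,0,.055),'b-':fl(.215,0,-.055),'r-':fl(.215,0,-.052),'re-':fl(.155,0,-.052),'te+':fl(.155,.004,.075),'te-':fl(.155,.004,-.075),'be+':fl(.155,-.004,.075),
     'th+':fl(.01,.004,.075),'th-':fl(.01,.004,-.075),'p+':pin(.1055),'p-':pin(.0815),'pc':pin(.0935),'bc':fl(.215,0,0)}
r0=F.r.x
def g(v,full=True,use=(0,1,2)):
    m=model2(v[:6]); W=v[6:].reshape(3,6)
    C=[]
    for i in range(3):
        c=cs2[i]; P=-c['R'].T@c['t']+W[i,:3]; R=Ro.from_rotvec(W[i,3:]).as_matrix()@c['R']; C.append({'mtx':c['mtx'],'R':R,'t':-R@P})
    e=np.concatenate([(proj(C[i],m[n])[0]-p)*(i in use) for n,i,p in obs2])
    if not full: return e
    W0=r0[5:].reshape(3,6).copy(); 
    return np.r_[e/.7,(W-W0)[:,:3].ravel()/.001,(W-W0)[:,3:].ravel()/.002,(v[:3]-r0[:3])/[.002,.002,.006]]
for use in [(0,1,2),(0,),(1,),(2,)]:
    r=least_squares(lambda v:g(v,True,use),np.r_[r0[:5],.62,r0[5:]])
    print(use,'pa',r.x[3],'fa',r.x[5],'diff',r.x[5]-r.x[3],'pose',r.x[:3],r.cost)
    if len(use)==3:
        for o,e in zip(obs2,g(r.x,False).reshape(-1,2)): print(o[0],o[1],np.round(e,1))
E
python3 fit4.py | sed -n '/-----/,$p'
```

```text
-----
(0, 1, 2) pa 0.6094139939200675 fa 0.5888874577220611 diff -0.020526536198006373 pose [ 0.4212  0.3131 -0.1846] 71.52687253979735
b+ 2 [0.8 0.4]
te+ 2 [1. 3.]
be+ 2 [-2.5  2.1]
th+ 2 [0.8 1.7]
p+ 2 [ 0.3 -3.2]
p- 2 [-0.7 -3.6]
te- 0 [-0.5 -1.2]
th- 0 [-1.8 -0.8]
th+ 0 [1.1 1.4]
te+ 0 [ 0.1 -0.1]
b- 0 [-0.8  0.2]
pc 0 [1.6 0.6]
r- 1 [0.8 1.2]
re- 1 [-0.7 -0.6]
pc 1 [-0.1 -0. ]
(0,) pa 0.47866756299455554 fa 0.5723778738484873 diff 0.09371031085393172 pose [ 0.4189  0.3123 -0.1773] 9.544827921681284
(1,) pa 0.6492252953641122 fa 0.6158829284550633 diff -0.033342366909048904 pose [ 0.4192  0.3121 -0.1786] 3.036792811776922
(2,) pa 0.6069409655603704 fa 0.5857081773947507 diff -0.021232788165619687 pose [ 0.422   0.3128 -0.1845] 54.85422621199278
```

```bash
sed 's#return np.r_\[e/.7,(W-W0).*#return np.r_[e/.7,((W-W0)[:,:3]/np.array([[.001],[.001],[.005]])).ravel(),((W-W0)[:,3:]/np.array([[.002],[.002],[.03]])).ravel(),(v[:3]-r0[:3])/[.002,.002,.006]]#' fit4.py > fit5.py; python3 fit5.py | sed -n '/-----/,$p'
python3 - <<'E'
from h import *
c=load('w17'); print(c['mtx'])
E
```

```text
-----
(0, 1, 2) pa 0.6150270880273508 fa 0.592654142639923 diff -0.022372945387427845 pose [ 0.4192  0.3123 -0.1793] 62.58736177574835
b+ 2 [ 1.6 -0.6]
te+ 2 [0.5 3.2]
be+ 2 [-2.6  2. ]
th+ 2 [0.5 1.4]
p+ 2 [ 0.7 -2.3]
p- 2 [-0.9 -3.4]
te- 0 [-0.6 -1.1]
th- 0 [-1.6 -0.6]
th+ 0 [1.3 1.2]
te+ 0 [-0.  -0.2]
b- 0 [-1.   0.2]
pc 0 [1.6 0.4]
r- 1 [0.9 1.2]
re- 1 [-0.7 -0.6]
pc 1 [-0.3 -0.1]
(0,) pa 0.47866756299455554 fa 0.5723778738484873 diff 0.09371031085393172 pose [ 0.4189  0.3123 -0.1773] 9.544827921681284
(1,) pa 0.6492249789569966 fa 0.6158828167364644 diff -0.03334216222053221 pose [ 0.4192  0.3121 -0.1786] 3.036792811733375
(2,) pa 0.6024279547454384 fa 0.5793124556138757 diff -0.023115499131562744 pose [ 0.4204  0.3114 -0.1781] 46.37366707069188
[[353.84348554   0.         285.31573781]
 [  0.         353.84348554 215.58228402]
 [  0.           0.           1.        ]]
```

Call:
apply_moves(
  rows=[
    [[0,0.4,-1.4],0],
    [[0,0.4,-1.4],0],
    [[0,0.4,-1.4],0],
    [[0,0.3,-1.3],0],
    [[0,0,0],0],
    [[0,0,0],0],
    [[0,0,0],0],
    [[0,0,0],0],
  ],
)

```text
t: 22.12
ee_pos: [0.4607, 0.306, 0.206]
ee_rot: [-0.0, 0.767, 0.642, -0.0]
force: [-5.6, 2.7, 2.0]
finger_gap: 0.126
```

```bash
python3 - <<'E'
from h import *
from plan import pose
c=snap('side','d18'); p,R,s=pose(); print(p,s['t'],s['force'],s['finger_gap']); crop('d18',175,110,275,185,7.5,'d18b')
c=snap('wrist','w18'); crop('w18',360,50,540,140,4.4,'w18a'); crop('w18',260,110,400,290,3.3,'w18b')
c=snap('scene','s18');
print('angle from z',np.arcsin((p[2]-.0748)/.215))
E
```

```text
[0.46072827 0.30598755 0.20602352] 22.1667 [-5.34952696  1.79422216  1.17457951] 0.12227553880454334
angle from z 0.6564921780810985
```

View pics/d18b.png

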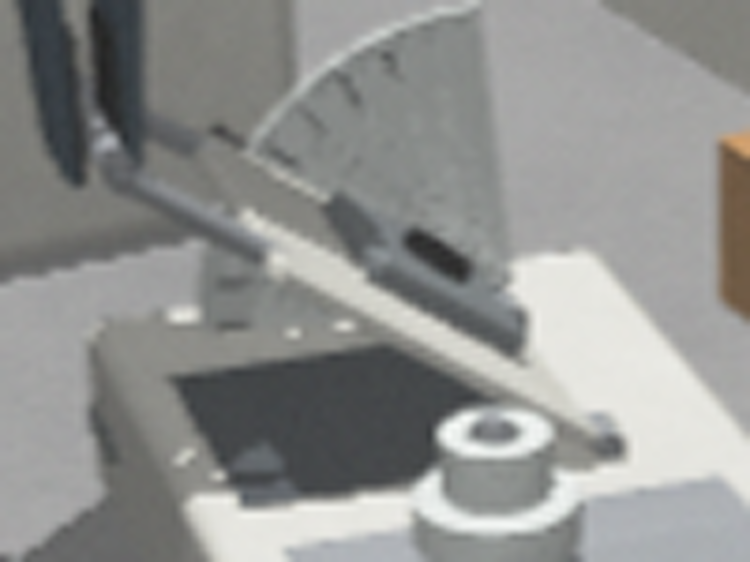

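View pics/w18a.png

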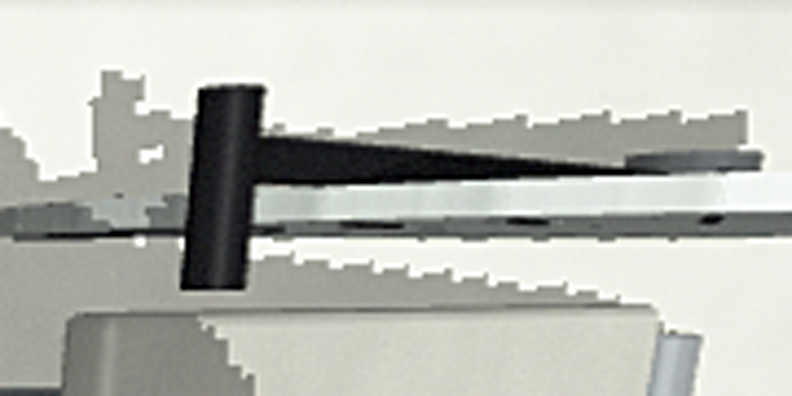

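View pics/w18b.png

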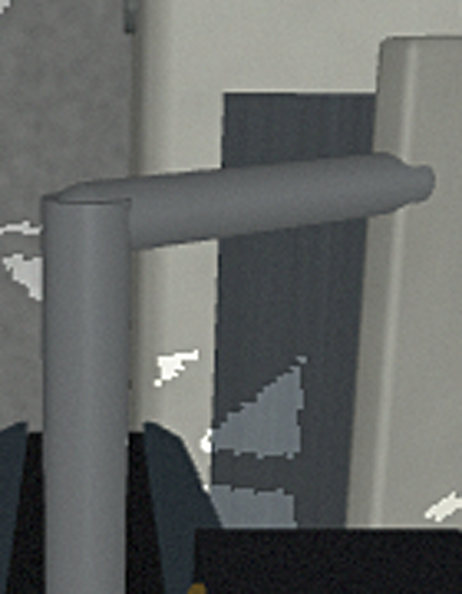

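```bash
sed -e "s/load('w17')/load('w18')/;s/load('d17')/load('d18')/" -e "s/(286,170.3)/(286,170.3)/;s/(385.5,121.2)/(383.5,121.2)/;s/(377.5,121.5)/(375,121.4)/;s/(518.7,119.6)/(509.6,119.6)/;s/(422.1,68.5)/(412.3,69.6)/;s/(418,115.1)/(408,115.3)/" -e "s/d2(102,182)/d2(107,170)/;s/d2(258,264)/d2(262,251)/" -e "s/\[(0,1,2),(0,),(1,),(2,)\]/[(1,2),(1,),(2,)]/;s/len(use)==3/len(use)==2/" fit4.py > fit6.py; python3 fit6.py | sed -n '/-----/,$p'
python3 - <<'E'
from h import *
crop('d17',185,110,235,150,15,'d17c');crop('d18',185,110,235,150,15,'d18c')
E
```

```text
-----
(1, 2) pa 0.6066668555249104 fa 0.6167123980656077 diff 0.010045542540697339 pose [ 0.4216  0.3132 -0.1859] 58.61395543711819
b+ 2 [1.1 0.4]
te+ 2 [0.7 2.9]
be+ 2 [-2.5  2.2]
th+ 2 [0.9 1.7]
p+ 2 [ 0.1 -3.1]
p- 2 [-0.3 -3.8]
te- 0 [-0.6 -0.5]
th- 0 [-2.   0.1]
th+ 0 [0.9 2.3]
te+ 0 [0.2 0.8]
b- 0 [-0.8  0.7]
pc 0 [1.4 1.5]
r- 1 [1.1 0.8]
re- 1 [-0.6 -0.3]
pc 1 [-0.3  0. ]
(1,) pa 0.6423353437130953 fa 0.6361236534257285 diff -0.006211690287366789 pose [ 0.4192  0.3122 -0.179 ] 3.1326359522517766
(2,) pa 0.6050453887191704 fa 0.6148942627945507 diff 0.009848874075380376 pose [ 0.4219  0.3129 -0.1852] 55.17699467687859
```

View pics/d17c.png

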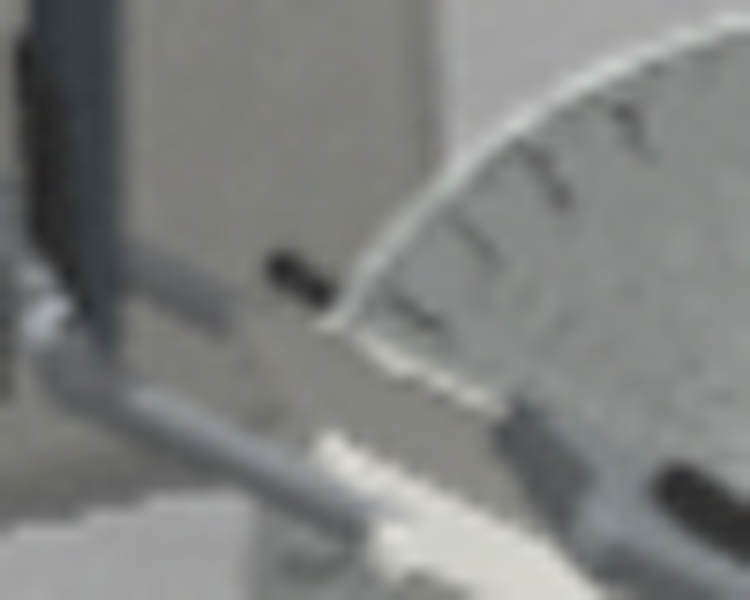

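View pics/d18c.png

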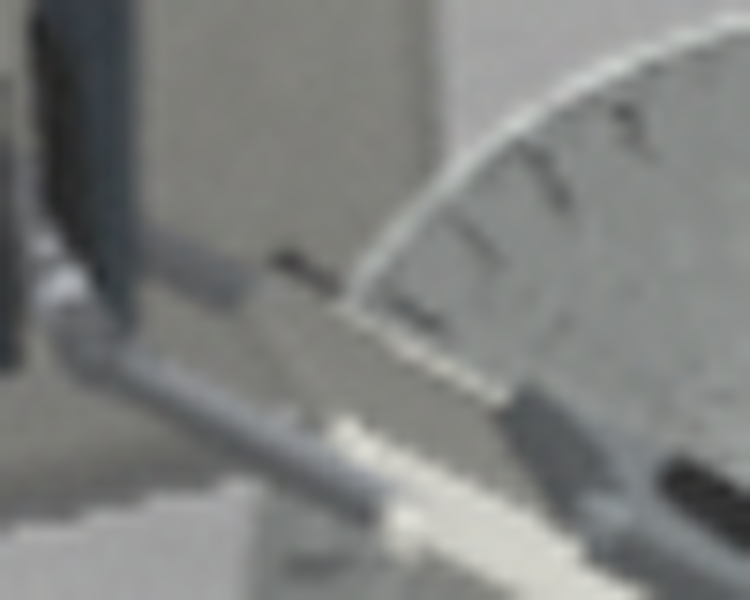

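```bash
cat > syn.py <<'E'
import fit6 as G
from fit6 import *
c=load('d18'); w=r0[5:].reshape(3,6)[1]
P=-c['R'].T@c['t']+w[:3]; R=Ro.from_rotvec(w[3:]).as_matrix()@c['R']; C={'mtx':c['mtx'],'R':R,'t':-R@P}
bx,by,yaw=r0[:3]; pa=.626; hx=.215; A=np.array([[np.cos(yaw),-np.sin(yaw)],[np.sin(yaw),np.cos(yaw)]])
W=lambda x,y,z:np.r_[A@[x,y]+[bx,by],z]
fl=lambda a,r,n,y:W(hx-r*np.cos(a)+n*np.sin(a),y,.081+r*np.sin(a)+n*np.cos(a))
x0,y0,k=185,110,15; SS=1
ims=[]
for d in (-.04,-.02,0,.02,.04):
    im=np.full((150*8,188*8,3),150,np.uint8); q=lambda X:(((proj(C,np.array(X))-[x0,y0]+.5)*30)).round().astype(np.int32)
    im=np.full((40*30,50*30,3),150,np.uint8)
    pts=[fl(pa,.129+.004*np.cos(t),.004*np.sin(t),y) for t in np.linspace(0,6.28,24) for y in (.0815,.1055)]
    cv2.fillConvexPoly(im,cv2.convexHull(q(pts)),(20,20,20))
    quad=[fl(pa,.12,n,y) for n in(0,) for y in (.088,)]
    a=pa+d
    pts=[fl(a,r,n,y) for r in (.01,.155) for n in (-.004,.004) for y in (-.075,.075)]
    cv2.fillConvexPoly(im,cv2.convexHull(q(pts)),(200,220,220))
    for y in(-.052,.052):
        cv2.line(im,*[tuple(int(z) for z in q([fl(a,r,0,y)])[0]) for r in(.155,.215)],(90,90,100),60)
    im=cv2.resize(im,(50,40),interpolation=cv2.INTER_AREA); im=cv2.resize(im[5:25,5:35],None,fx=8,fy=8,interpolation=cv2.INTER_CUBIC); cv2.putText(im,str(d),(2,14),0,.45,(0,0,255),1); ims.append(im)
for f in ('d17','d18'):
    im=cv2.imread('pics/%s.png'%f)[115:135,190:220]; ims.append(cv2.resize(im,None,fx=8,fy=8,interpolation=cv2.INTER_CUBIC))
ims+= [np.zeros_like(ims[0])]*2
cv2.imwrite('pics/syn.png',np.vstack([np.hstack(ims[i*3:i*3+3]) for i in range(3)]))
E
python3 syn.py >/dev/null
```

```text
(no output)
```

View pics/syn.png

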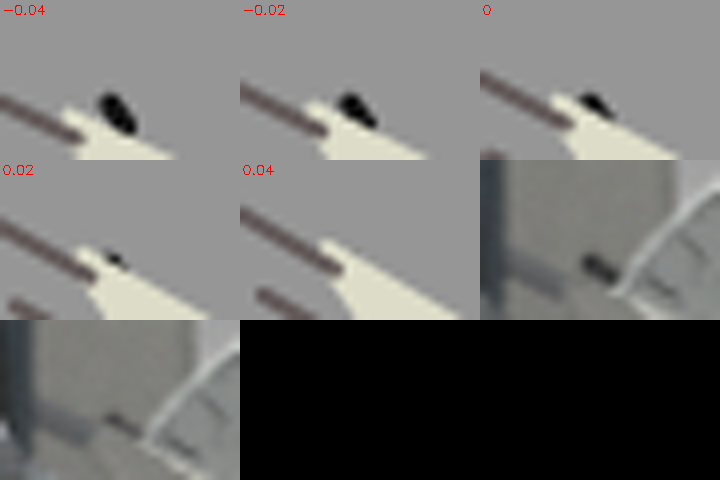

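Call:
apply_moves(
  rows=[
    [[0,0,0],0],
    [[0,0,0],0],
    [[0,0,0],0],
    [[0,0,0],0],
    [[0,0,0],0],
    [[0,0,0],0],
    [[0,0,0],0],
    [[0,0,0],0],
    [[0,0,0],0],
    [[0,0,0],0],
    [[0,0,0],0],
    [[0,0,0],0],
  ],
)

```text
t: 23.27
ee_pos: [0.4607, 0.306, 0.206]
ee_rot: [-0.0, 0.767, 0.642, -0.0]
force: [-4.3, 2.8, 2.7]
finger_gap: 0.124
```

```bash
python3 - <<'E'
from h import *
from plan import pose
p,R,s=pose(); print(p,s['t'],s['force'],s['finger_gap'],s['qvel']); c=snap('side','d19')
E
```

```text
[0.46072002 0.30595152 0.20599084] 23.2667 [-4.34856278  2.83211517  2.66004798] 0.12367822267092084 [ 0.00104551  0.00012535 -0.00015414  0.00192421  0.00091138 -0.00078094]
```

View pics/d19.png

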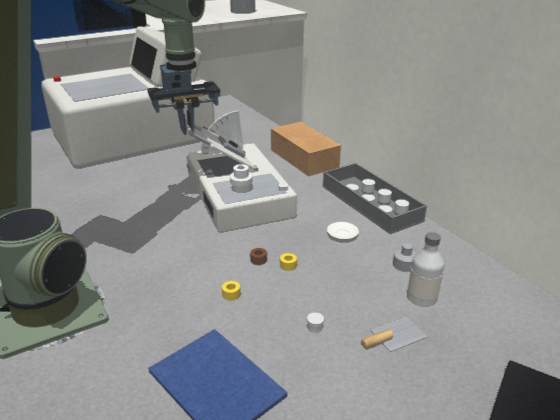

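The picture shows the stack on the stage at about (241,178). The flap is held up beside the quadrant at (215,135), the arm is steady, and every bystander is where it started. I'm handing the job in.

```bash
python3 -c "
from rig import bot
print(bot.sign_off()); s=bot.observe(); print(s['t'],s['ee_pos'],s['finger_gap'])"
```

```text
the job is handed in; nothing more can be done
None
the job is handed in; nothing more can be done
```

I built the stack, swung the flap up to the pointer and handed the job in at about 23 s, still holding the flap; no verdict was reported.

- **Stack:** The wide ring and then the collar went over the post. Each was pressed down until contact (about 5 N) and let go. The pictures afterwards show both square on the stage and centred on the post.
- **Flap:** I gripped the bar with 25 N and swung the flap up. It came to rest with almost no joint motion; the bar pressed on the fingers with a steady 6 N or so.
- **Line-up with the pointer:** The last side-camera fit put the flap 0.006 rad below the pointer, the wrist-camera fit 0.010 rad above it. How much of the pin the flap hides in the side view fits 0 to 0.01 rad. All are well inside the 0.07 rad limit.
- **Where the checks disagreed:**
  - The absolute angles scattered: the pointer read 0.61 to 0.64 rad depending on the camera, and the flap 0.61 to 0.66 rad including the arm's own height reading.
  - The scene camera alone put the flap 0.09 rad above the pointer before the last correction. I set it aside because it looks down too steeply to measure this angle.
  - The wrist fit also kept errors of about 3 pixels across the pin.
- **Pointer and bystanders:** The pointer showed no shift in the pictures. The bystanders in the final side view stood where they had started.

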